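Clear the fingerprint dusting bench

ROBOT

A 6-joint arm with a two-finger parallel gripper is mounted at the origin on the work surface. World frame = base frame: x ahead of the robot, y to its left, z up, the work surface at z = 0. Lengths are in m, angles in rad, forces in N, time in s.
With the tool pointing down it reaches from about 0.3 to 0.875 m from the base axis. Payload 6.4 kg.
Tool frame: the origin (TCP) lies midway between the tips of the shut fingers; the grasp point (between the pads) lies 19 mm behind it (env.pinch_z is the z of the grasp point in the tool frame, in m); z points along the fingers, x is the direction in which the jaws open and shut, and the axes are right-handed (so a half turn about z gives the same grasp; the last joint's range is limited). The gripper opens to 85 mm and grips with 20 to 120 N. Pads are 22 mm wide; open, the fingers measure 114 mm over their backs; the gripper's body (76 mm by 85 mm) begins 54 mm behind the grasp point. The pads swing forward as they close: fully open they stand 13 mm farther back than shut.
Start: joints at [-1.435, 0.181, 1.607, -0, 1.354, -0.206], TCP at [0.193, -0.542, 0.211] pointing down, gripper open.
Joint ranges: [-2.99, 2.99], [-0.89, 2.07], [0.3, 2.58], [-1.14, 4.28], [0, 2.63], [-3.12, 3.12]. Speed limits (rad/s): [2.57, 2.57, 3.01, 3.14, 3.14, 3.14].

INTERFACE

Orientations are given as a rotation vector (axis times angle).
In Python, from plant import env, vision, finish_job gives the robot as it stands.
- The arm moves only by the shell command python3 -m crank 'ROWS' [OPENING] [FORCE]. ROWS is JSON, a list of rows, each an object of numbers: "dx", "dy", "dz": the shift along the world's x, y, z in cm; "twist": the turn about the world's z in degrees. A call has 1 to 5 rows; each row shifts and turns the pose as measured when the row begins; what a row does not reach is not made up. A row lasts 1/12 s, in which the tool goes at most 41.7 mm and 7.16 degrees, less where a joint would pass 70% of its speed; a pose out of reach is approached as far as the arm can. A call is refused whole if a number of a shift passes 4.17 or a number of a turn 7.16, either way. A call with a gripper value outside its range is refused whole. OPENING is the opening, from 0 (shut) to 1 (fully open), set as the call begins (- or left out, the last holds). The fingers move at their own pace and stop on an object; FORCE is the grip in N (left out, the last holds). Time passes only in rows, so rows that do not move let the fingers close. It gives the time, the measured TCP pose, the force and the opening at its end, in the units of the state.
- env.observe(): the state, without advancing time (a new reading comes with each control period).
- vision.read_camera(name): name is "scene" or "top"; returns the picture (420x560x3 uint8, red, green, blue); there is no depth.
- vision.get_calibration(name): a dict with "fx", "fy", "cx", "cy" (pixels), "xyz" and "rotation" of the camera in the world. Camera axes: x right, y up, looking along -z (the intrinsics and any distortion apply to the point x, -y, -z); pixel columns grow to the right and rows downward; lengths in m; the calibration is good to about 2 mm. A picture is of the moment at which its call begins. get_calibration takes no time and is no camera call.
- finish_job(): hands the job in, once; it reports no verdict.
The state is a dict: "time_s": time; "qpos": joint angles; "joint_vel": joint speeds; "effort": joint torques, N m; "tool_pos": TCP position; "orientation": TCP orientation; "force": force on the tool from outside, world axes, zero at the start; "ft_torque": the same for the moment, N m; "grip_width": opening from 0.0 (shut) to 1.0 (fully open).
Only numpy, scipy, OpenCV 4.12 (cv2) and the standard library are available. Lean on these libraries where they do the work, as an engineer would, in place of code of your own. Each camera call takes 0.05 s, during which the arm holds its last target. There are 200 camera calls.

TASK

Dusting is finished for now: sort the five loose things on the bench back into the trays where they belong. Stand both powder jars, lids up, in the blue powder tray, put the magnetic wand and the roll of lifting tape flat in the steel tool tray, and stand the dusted drinking glass in the cardboard exhibit tray beside the amber bottle that is already there. Never drop the glass or let it tip over, and leave the amber bottle and the glass plate with the print where they are.

Things in the scene. Friction and masses are not known exactly. Their poses are not given: they have to be found in the camera images.
- black_jar: Black powder jar: a closed upright cylinder, 52 mm diameter, 38 mm tall, all black with a blue ring on the lid. About 90 g. Loose; stands upright on the bench; origin at the centre of its underside, z up.
- white_jar: White powder jar: same shape as the black one (52 mm diameter, 38 mm tall), all white with a grey ring on the lid. About 90 g. Loose; stands upright; origin at the centre of its underside, z up.
- tape_roll: Roll of amber-yellow lifting tape on a brown core: a tube lying flat (its bore vertical), 52 mm outside diameter, 36 mm bore, 38 mm tall. About 60 g. Loose; origin at the centre of its underside, on the bore's axis, z up. Flat in the tray means lying the same way, on either of its flat faces; as it lies at the start will do.
- wand: Magnetic powder applicator: a pen-like rod 124 mm long, 14 mm thick, aluminium with a black magnet head at its +x end and a red knob at its -x end. It has flats and does not roll. About 50 g, balanced at mid length. Loose; lies on the bench; origin on its axis at mid length (7 mm above what it lies on), x along the rod.
- glass: Drinking glass, clear with dark dusted fingerprints on its outside: an upright open tumbler, 56 mm diameter at the foot, 58 mm at the rim, 80 mm tall, wall 3 mm. About 140 g. Loose; origin at the centre of its underside, z up.
- powder_tray: Blue plastic powder tray with two round jar marks (at y = +43 and -43 mm in its frame). Fixed to the bench. Outside 140 mm (its x) by 190 mm (its y); origin at the centre of its underside; inner floor 4 mm above the origin, walls 4 mm thick, rim 16 mm above the bench.
- tool_tray: Shallow stainless steel tool tray. Fixed to the bench. Outside 140 mm (its x) by 190 mm (its y); origin at the centre of its underside; inner floor 3 mm above the origin, walls 3 mm thick, rim 16 mm above the bench. Empty at the start.
- exhibit_tray: Cardboard exhibit tray with red tape along its two long walls and a white paper liner. Fixed to the bench. Outside 140 mm (its x) by 190 mm (its y); origin at the centre of its underside; inner floor 4 mm above the origin, walls 4 mm thick, rim 28 mm above the bench. The amber bottle stands in its -y end (centre about 62 mm from the tray's centre); the rest is free.
- amber_bottle: Amber medicine bottle with a white cap, 40 mm diameter, 72 mm tall, standing loose in the exhibit tray (about 160 g). Not to be moved. Origin at the centre of its underside, z up.
- glass_plate: Square plate of greenish glass, 90 by 90 by 8 mm, with a round black dusted print, lying loose at the far side of the bench. Not to be moved. Origin at the centre of its underside.

How it is judged:
By the outcome, as a careful person would: the job done as asked, in the order asked, and still so for the second after the job is handed in, with the robot touching nothing.
It also fails if it takes over 120 s, if anything falls off the work surface, if the arm or the gripper's body presses on something with over 40 N, if the wrist force passes 120 N, or if a joint passes its speed limit or range.

## Working session

There is one attempt and no reset: what is moved stays moved. The work goes in short steps, Python scripts to look and compute and a shell command to move; the robot and the scene stay as the last step left them, time stands still between calls to the robot, and variables do not carry over. Pictures are saved under pics/ and viewed, about 12 in all and at most 16, crops included, and the job is handed in when it is done.

```bash
ls; mkdir -p pics
python3 - <<'E'
from plant import env, vision
import cv2
for n in("scene","top"):
    im=vision.read_camera(n); cv2.imwrite(f"pics/{n}0.png",cv2.resize(im[:,:,::-1],(800,600)))
    print(n,vision.get_calibration(n))
print(env.observe(),env.pinch_z)
E
```

```text
pics
scene {'fx': 394.0400211843254, 'fy': 394.0400211843254, 'cx': 279.950301733291, 'cy': 205.78053565897076, 'xyz': array([1.22851128, 0.45740384, 0.69254194]), 'rotation': array([0.46911941, 0.96646115, 2.04590568])}
top {'fx': 427.0812285616955, 'fy': 427.0812285616955, 'cx': 278.2824564822184, 'cy': 205.73037125801133, 'xyz': array([ 0.45187511, -0.0395706 ,  0.96242461]), 'rotation': array([ 0.121932  , -0.11817249, -1.59386157])}
{'time_s': 0.1, 'qpos': array([-1.43527499e+00,  1.81470791e-01,  1.60789708e+00,  3.50773631e-06,
        1.35377553e+00, -2.06314362e-01]), 'joint_vel': array([ 0.00099024, -0.00162222, -0.00138677, -0.00031227,  0.00098298,
        0.00010432]), 'effort': array([ 1.26729028e-04, -4.45882308e+01, -3.52239382e+01, -1.89995385e-04,
        4.07593354e-03,  3.38127597e-05]), 'tool_pos': array([ 0.19268867, -0.54120671,  0.20987727]), 'orientation': array([-2.56598102e+00,  1.81058012e+00,  1.65587707e-03]), 'force': array([0.34105518, 0.76862034, 0.00113271]), 'ft_torque': array([0.01574837, 0.00851948, 0.04254943]), 'grip_width': 0.997023832694278} -0.0187
```

View pics/top0.png

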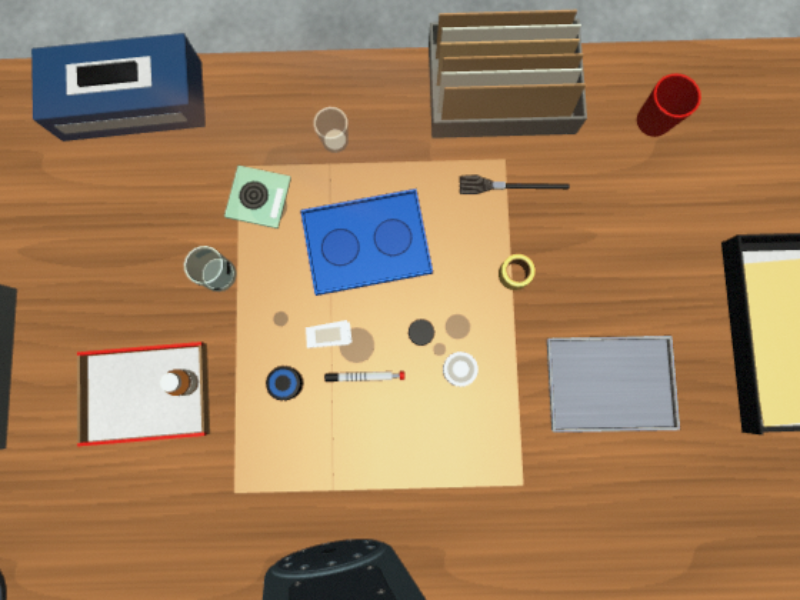

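View pics/scene0.png

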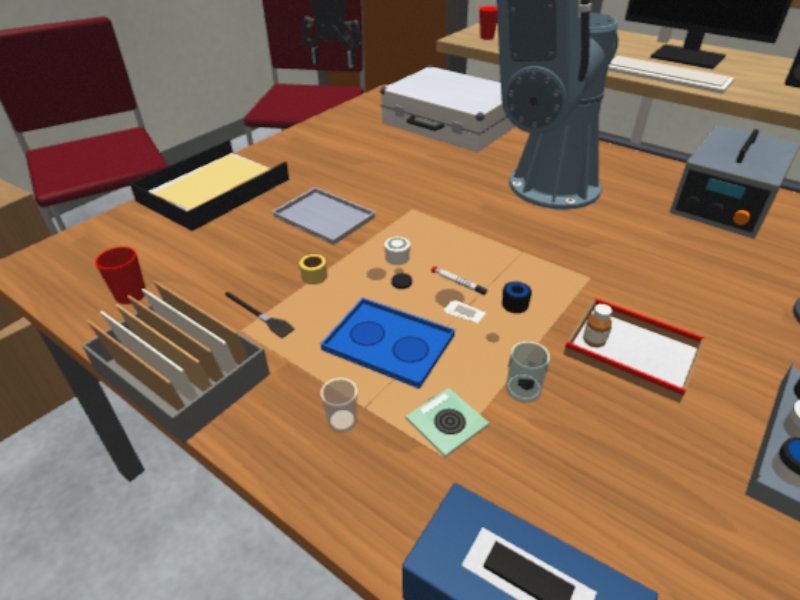

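The top view shows the black jar (285,382), white jar (460,369), wand (325–405,377), tape (517,271) and the glass with its rim at (203,264). A second tumbler at (333,130) is probably a decoy. The trays are blue (367,242), steel (613,384) and exhibit (143,394). The scene view agrees, with the dusted prints on the glass at (527,370). Next I localise these points and check them by drawing model overlays.

```bash
cat > h.py <<'E'
import numpy as np, cv2
from scipy.spatial.transform import Rotation as R
from plant import env, vision
F=np.diag([1.,-1,-1])
def cam(n):
    c=vision.get_calibration(n); M=R.from_rotvec(c["rotation"]).as_matrix()@F
    K=np.array([[c["fx"],0,c["cx"]],[0,c["fy"],c["cy"]],[0,0,1]]); return K,M,np.array(c["xyz"])
def proj(n,P):
    K,M,t=cam(n); p=(np.atleast_2d(P)-t)@M@K.T; return p[:,:2]/p[:,2:]
def back(n,px,z):
    K,M,t=cam(n); px=np.atleast_2d(px); d=np.c_[px,np.ones(len(px))]@np.linalg.inv(K).T@M.T
    return t+d*((z-t[2])/d[:,2])[:,None]
def circ(x,y,z,r):
    a=np.linspace(0,2*np.pi,40); return np.c_[x+r*np.cos(a),y+r*np.sin(a),0*a+z]
def rect(x,y,z,yaw,lx,ly):
    c=np.array([[1,1],[-1,1],[-1,-1],[1,-1],[1,1]])*[lx/2,ly/2]; a=np.array([[np.cos(yaw),-np.sin(yaw)],[np.sin(yaw),np.cos(yaw)]])
    return np.c_[c@a.T+[x,y],np.full(5,z)]
def overlay(n,curves,box,s,out,im=None):
    im=vision.read_camera(n) if im is None else im
    u0,v0,u1,v1=box; o=cv2.resize(np.ascontiguousarray(im[v0:v1,u0:u1,::-1]),None,fx=s,fy=s,interpolation=cv2.INTER_CUBIC)
    for c in curves: cv2.polylines(o,[np.int32((proj(n,c)-[u0,v0]+.5)*s)],False,(255,0,255),1)
    cv2.imwrite(out,o)
def pose():
    o=env.observe(); r=R.from_rotvec(o["orientation"]).as_matrix()
    print(o["time_s"],o["tool_pos"].round(4),"jaw",np.degrees(np.arctan2(r[1,0],r[0,0])).round(2),"q6",o["qpos"][5].round(2),"w",round(o["grip_width"],3),"F",o["force"].round(1)); return o
E
python3 - <<'E'
from h import *
S=1/1.42857
def b(p,z): return back("top",np.array(p)*S,z)[:,:2]
for n,p,z in [("black",(285,382),.038),("white",(460,369),.038),("tape",(517,270),.038),("rim",(203,264),.08),("foot",(218,274),0.003),("bottlecap",(171,383),.072),("rim2",(331,123),.08)]: print(n,b([p],z).round(4))
w=b([(325,377),(405,376)],.010); print("wand",w.round(4),np.linalg.norm(w[0]-w[1]))
C=[]
for n,c,z in [("powder",[(302,210),(416,191),(433,272),(316,294)],.016),("tool",[(548,338),(673,336),(679,430),(553,431)],.016),("exh",[(79,350),(206,343),(208,437),(80,445)],.028)]:
    q=b(c,z); m=q.mean(0); d=(q[0]+q[3]-q[1]-q[2]); yaw=np.arctan2(-d[0],d[1])
    print(n,m.round(4),"yaw",np.degrees(yaw).round(2),[np.linalg.norm(q[i]-q[i-1]).round(3) for i in range(4)])
    C.append(rect(*m,z,yaw,.14,.19))
for p,z,r in [((285,382),.038,.026),((460,369),.038,.026),((517,270),.038,.026),((203,264),.08,.029)]:
    x,y=b([p],z)[0]; C+= [circ(x,y,z,r),circ(x,y,0,r)]
C.append(np.c_[w,[.01,.01]])
im=vision.read_camera("top"); overlay("top",C,(50,125,485,315),1.83,"pics/ov_top.png",im)
im=vision.read_camera("scene"); overlay("scene",C,(170,120,510,320),2.35,"pics/ov_scene.png",im)
E
```

```text
black [[0.4646 0.1331]]
white [[ 0.4771 -0.1301]]
tape [[ 0.6261 -0.2242]]
rim [[0.6397 0.2467]]
foot [[0.6391 0.2473]]
bottlecap [[0.467  0.2918]]
rim2 [[0.8545 0.0556]]
wand [[ 0.471   0.0764]
 [ 0.4693 -0.0474]] 0.12383166280744155
powder [0.6831 0.0075] yaw 8.76 [np.float64(0.139), np.float64(0.186), np.float64(0.135), np.float64(0.187)]
tool [ 0.4499 -0.366 ] yaw -0.81 [np.float64(0.141), np.float64(0.194), np.float64(0.143), np.float64(0.191)]
exh [0.4536 0.3497] yaw 1.83 [np.float64(0.142), np.float64(0.195), np.float64(0.141), np.float64(0.192)]
```

View pics/ov_top.png

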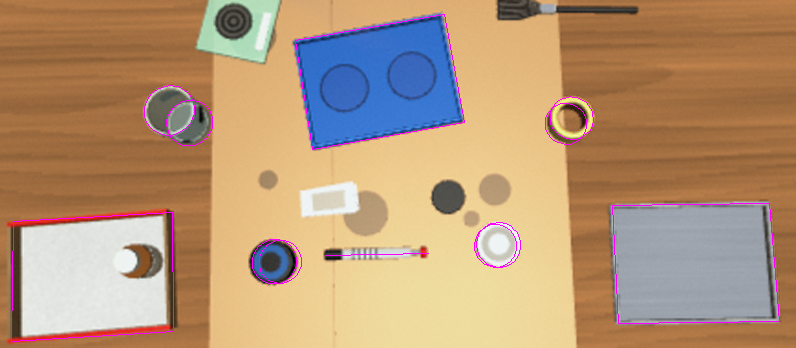

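View pics/ov_scene.png

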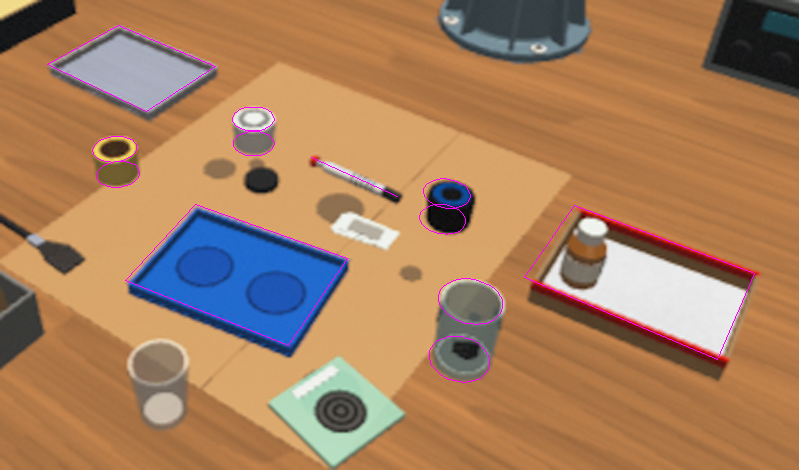

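The overlays fit to within a few mm. The black jar needs about +3 mm in y, and the dark dusted prints on the glass at (465,350) in the crop confirm it's the right one. Starting with the black jar.

```bash
R1='x'
python3 -m crank '[{"dx":1.5,"dy":3.75,"twist":4.4},{"dx":1.5,"dy":3.75,"twist":4.4},{"dx":1.5,"dy":3.75,"twist":4.4},{"dx":1.5,"dy":3.75,"twist":4.4},{"dx":1.5,"dy":3.75,"twist":4.4}]' 1 30
python3 -m crank '[{"dx":1.5,"dy":3.75,"twist":4.4},{"dx":1.5,"dy":3.75,"twist":4.4},{"dx":1.5,"dy":3.75,"twist":4.4},{"dx":1.5,"dy":3.75,"twist":4.4},{"dx":1.5,"dy":3.75,"twist":4.4}]'
python3 -c "from h import *; pose()"
```

```text
0.2 [ 0.1927 -0.5414  0.2101] jaw -70.42 q6 -0.21 w 0.996 F [0.4 0.9 0.6]schema error: expected keys dx, dy, dz, twist
schema error: expected keys dx, dy, dz, twist
```

All four keys are needed in each row.

```bash
python3 -m crank '[{"dx":1.5,"dy":3.75,"dz":0,"twist":4.4},{"dx":1.5,"dy":3.75,"dz":0,"twist":4.4},{"dx":1.5,"dy":3.75,"dz":0,"twist":4.4},{"dx":1.5,"dy":3.75,"dz":0,"twist":4.4},{"dx":1.5,"dy":3.75,"dz":0,"twist":4.4}]' 1 30
python3 -m crank '[{"dx":1.5,"dy":3.75,"dz":0,"twist":4.4},{"dx":1.5,"dy":3.75,"dz":0,"twist":4.4},{"dx":1.5,"dy":3.75,"dz":0,"twist":4.4},{"dx":1.5,"dy":3.75,"dz":0,"twist":4.4},{"dx":1.5,"dy":3.75,"dz":0,"twist":4.4}]'
python3 -c "from h import *; pose()"
```

```text
time_s: 0.62
tool_pos: [0.265, -0.3532, 0.2068]
orientation: [-2.867, 1.281, 0.004]
force: [0.5, -0.1, 0.3]
grip_width: 0.999
time_s: 1.03
tool_pos: [0.3397, -0.1587, 0.2063]
orientation: [-3.065, 0.687, 0.002]
force: [1.9, 0.0, 0.2]
grip_width: 0.999
1.0333 [ 0.3397 -0.1587  0.2063] jaw -25.26 q6 -0.32 w 0.999 F [1.9 0.  0.2]
```

```bash
python3 -m crank '[{"dx":1.57,"dy":3.7,"dz":0,"twist":4.3},{"dx":1.57,"dy":3.7,"dz":0,"twist":4.3},{"dx":1.57,"dy":3.7,"dz":0,"twist":4.3},{"dx":1.57,"dy":3.7,"dz":0,"twist":4.3},{"dx":1.57,"dy":3.7,"dz":0,"twist":4.3}]'
python3 -m crank '[{"dx":1.57,"dy":3.7,"dz":-3,"twist":4.3},{"dx":1.57,"dy":3.7,"dz":-3,"twist":4.3},{"dx":1.57,"dy":3.7,"dz":-3,"twist":4.3},{"dx":0,"dy":0,"dz":0,"twist":0},{"dx":0,"dy":0,"dz":0,"twist":0}]'
python3 -c "from h import *; pose()"
```

```text
time_s: 1.45
tool_pos: [0.4185, 0.0346, 0.2076]
orientation: [3.14, -0.075, 0.006]
force: [1.8, -1.2, 0.9]
grip_width: 0.999
time_s: 1.87
tool_pos: [0.4586, 0.1355, 0.1319]
orientation: [-3.124, -0.32, -0.015]
force: [-0.1, -0.1, 0.4]
grip_width: 0.995
1.8667 [0.4586 0.1355 0.1319] jaw 11.69 q6 -0.17 w 0.995 F [-0.1 -0.1  0.4]
```

```bash
python3 -m crank '[{"dx":0.6,"dy":0.05,"dz":-3.5,"twist":-2.9},{"dx":0,"dy":0,"dz":-3.5,"twist":0},{"dx":0,"dy":0,"dz":-2.5,"twist":0},{"dx":0,"dy":0,"dz":-1,"twist":0},{"dx":0,"dy":0,"dz":0,"twist":0}]'
python3 -c "from h import *; pose()"
```

```text
time_s: 2.28
tool_pos: [0.4677, 0.1338, 0.0278]
orientation: [3.132, 0.23, 0.029]
force: [-0.9, 0.1, 0.4]
grip_width: 1.002
2.2833 [0.4677 0.1338 0.0278] jaw 8.4 q6 -0.11 w 1.002 F [-0.9  0.1  0.4]
```

```bash
python3 -m crank '[{"dx":-0.3,"dy":0.2,"dz":-1.2,"twist":0},{"dx":0,"dy":0,"dz":-0.9,"twist":0},{"dx":0,"dy":0,"dz":0,"twist":0}]'
python3 -c "from h import *
pose(); overlay('top',[],(140,200,300,320),5,'pics/g1.png')"
```

```text
time_s: 2.53
tool_pos: [0.4668, 0.1334, 0.0091]
orientation: [3.132, 0.223, 0.035]
force: [-0.7, 0.3, 0.3]
grip_width: 1.002
2.5333 [0.4668 0.1334 0.0091] jaw 8.13 q6 -0.11 w 1.002 F [-0.7  0.3  0.3]
```

View pics/g1.png

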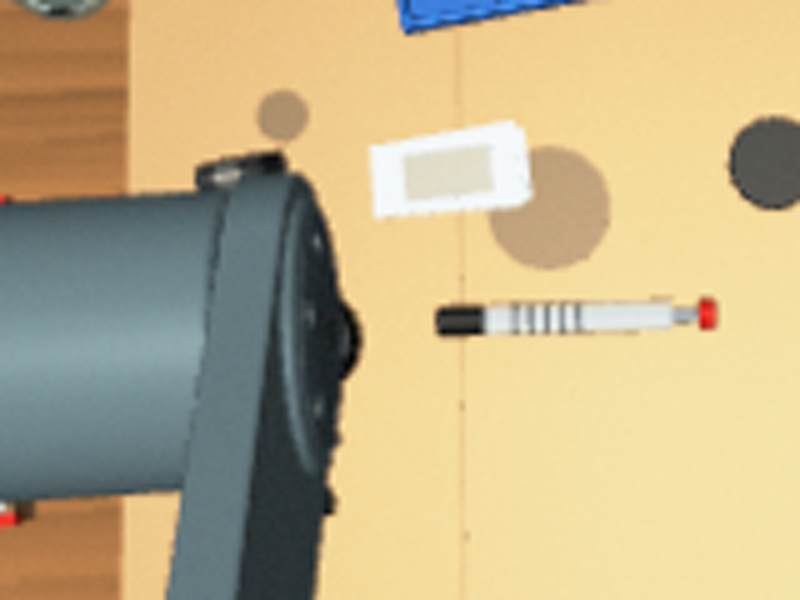

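The arm hides the jar in the top view, and the wand and label haven't moved. Closing.

```bash
python3 -m crank '[{"dx":0,"dy":0.2,"dz":-0.2,"twist":0},{"dx":0,"dy":0,"dz":0,"twist":0},{"dx":0,"dy":0,"dz":0,"twist":0},{"dx":0,"dy":0,"dz":0,"twist":0},{"dx":0,"dy":0,"dz":0,"twist":0}]' 0 35
python3 -m crank '[{"dx":0,"dy":0,"dz":0,"twist":0},{"dx":0,"dy":0,"dz":0,"twist":0},{"dx":0,"dy":0,"dz":0,"twist":0},{"dx":0,"dy":0,"dz":0,"twist":0},{"dx":0,"dy":0,"dz":0,"twist":0}]'
python3 -m crank '[{"dx":0,"dy":0,"dz":2,"twist":0},{"dx":0,"dy":0,"dz":4,"twist":0},{"dx":0,"dy":0,"dz":4,"twist":0},{"dx":0,"dy":0,"dz":2,"twist":0},{"dx":0,"dy":0,"dz":0,"twist":0}]'
python3 -c "from h import *
pose(); overlay('scene',[],(240,60,440,210),4,'pics/g2.png')"
```

```text
time_s: 3.0
tool_pos: [0.4711, 0.1351, 0.0123]
orientation: [3.132, 0.221, 0.048]
force: [0.5, 0.2, 0.0]
grip_width: 0.567
time_s: 3.42
tool_pos: [0.4714, 0.1353, 0.0127]
orientation: [3.132, 0.222, 0.049]
force: [-1.1, 0.1, -0.4]
grip_width: 0.568
time_s: 3.83
tool_pos: [0.4667, 0.135, 0.1343]
orientation: [3.132, 0.221, 0.034]
force: [1.3, -0.4, -0.8]
grip_width: 0.564
3.8333 [0.4667 0.135  0.1343] jaw 8.08 q6 -0.1 w 0.564 F [ 1.3 -0.4 -0.8]
```

View pics/g2.png

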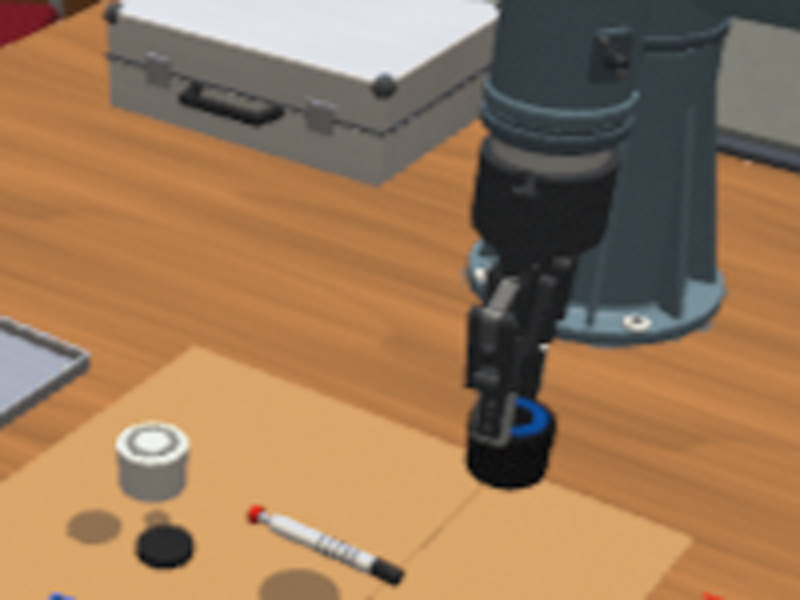

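The jar is held upright at (510,445) in the crop. Moving it to the +y mark.

```bash
python3 -m crank '[{"dx":3.5,"dy":-1.4,"dz":0,"twist":0},{"dx":3.5,"dy":-1.4,"dz":0,"twist":0},{"dx":3.5,"dy":-1.4,"dz":0,"twist":0},{"dx":3.5,"dy":-1.4,"dz":0,"twist":0},{"dx":3.5,"dy":-1.4,"dz":0,"twist":0}]'
python3 -m crank '[{"dx":2.5,"dy":-1,"dz":0,"twist":0},{"dx":1,"dy":-0.5,"dz":-2,"twist":0},{"dx":0,"dy":0,"dz":-2,"twist":0},{"dx":0,"dy":0,"dz":0,"twist":0},{"dx":0,"dy":0,"dz":0,"twist":0}]'
python3 -c "from h import *; pose()"
```

```text
time_s: 4.3
tool_pos: [0.6348, 0.0664, 0.123]
orientation: [-3.131, -0.232, -0.007]
force: [0.5, 0.2, -0.2]
grip_width: 0.567
time_s: 4.72
tool_pos: [0.6737, 0.0452, 0.0693]
orientation: [-3.131, -0.222, 0.006]
force: [0.4, -0.9, 0.6]
grip_width: 0.565
4.7167 [0.6737 0.0452 0.0693] jaw 8.13 q6 -0.25 w 0.565 F [ 0.4 -0.9  0.6]
```

```bash
python3 -m crank '[{"dx":0.3,"dy":0.5,"dz":-2,"twist":0},{"dx":0,"dy":0,"dz":-1.5,"twist":0},{"dx":0,"dy":0,"dz":-0.8,"twist":0},{"dx":0,"dy":0,"dz":0,"twist":0},{"dx":0,"dy":0,"dz":0,"twist":0}]'
python3 -c "from h import *; pose()"
```

```text
time_s: 5.13
tool_pos: [0.6733, 0.0514, 0.0232]
orientation: [-3.13, -0.225, 0.014]
force: [-0.6, -0.4, 0.2]
grip_width: 0.566
5.1333 [0.6733 0.0514 0.0232] jaw 8.22 q6 -0.24 w 0.566 F [-0.6 -0.4  0.2]
```

```bash
python3 -m crank '[{"dx":0.3,"dy":-0.1,"dz":-0.4,"twist":0},{"dx":0,"dy":0,"dz":-0.3,"twist":0},{"dx":0,"dy":0,"dz":0,"twist":0}]'
python3 -c "from h import *; pose()"
```

```text
time_s: 5.38
tool_pos: [0.6777, 0.0504, 0.0183]
orientation: [-3.131, -0.226, 0.009]
force: [-0.8, 0.2, -0.1]
grip_width: 0.569
5.3833 [0.6777 0.0504 0.0183] jaw 8.24 q6 -0.25 w 0.569 F [-0.8  0.2 -0.1]
```

```bash
python3 -m crank '[{"dx":0,"dy":0,"dz":-0.25,"twist":0},{"dx":0,"dy":0,"dz":0,"twist":0}]'
python3 -m crank '[{"dx":0,"dy":0,"dz":-0.15,"twist":0},{"dx":0,"dy":0,"dz":0,"twist":0}]'
python3 -c "from h import *; pose()"
```

```text
time_s: 5.55
tool_pos: [0.6787, 0.0502, 0.0169]
orientation: [-3.131, -0.226, 0.005]
force: [-1.1, 0.5, -1.1]
grip_width: 0.565
time_s: 5.72
tool_pos: [0.6796, 0.05, 0.0165]
orientation: [-3.132, -0.225, 0.002]
force: [0.3, 0.2, -0.8]
grip_width: 0.569
5.7167 [0.6796 0.05   0.0165] jaw 8.23 q6 -0.25 w 0.569 F [ 0.3  0.2 -0.8]
```

```bash
python3 -m crank '[{"dx":0,"dy":0,"dz":0,"twist":0},{"dx":0,"dy":0,"dz":0,"twist":0},{"dx":0,"dy":0,"dz":0,"twist":0},{"dx":0,"dy":0,"dz":0,"twist":0}]' 0.85
python3 -m crank '[{"dx":0,"dy":0,"dz":1.5,"twist":0},{"dx":0,"dy":0,"dz":3.5,"twist":0},{"dx":0,"dy":0,"dz":4,"twist":0},{"dx":-2.5,"dy":-2.3,"dz":2.5,"twist":0},{"dx":-2.5,"dy":-2.3,"dz":0,"twist":0}]'
python3 -m crank '[{"dx":-2.5,"dy":-2.3,"dz":0,"twist":0},{"dx":-2.5,"dy":-2.3,"dz":0,"twist":0},{"dx":-2.5,"dy":-2.3,"dz":0,"twist":0},{"dx":-2.5,"dy":-2.3,"dz":0,"twist":0},{"dx":-2.5,"dy":-2.3,"dz":0,"twist":0}]' 1
python3 -m crank '[{"dx":-2,"dy":-1.5,"dz":-2,"twist":0},{"dx":0,"dy":0,"dz":-2,"twist":0},{"dx":0,"dy":0,"dz":0,"twist":0},{"dx":0,"dy":0,"dz":0,"twist":0}]'
python3 -c "from h import *
pose()
C=[circ(.6766,.05,.042,.026),circ(.6896,-.035,.004,.026),circ(.477,-.13,.038,.026),circ(.477,-.13,0,.026)]
overlay('top',C,(130,110,410,320),2.85,'pics/p1.png')"
```

```text
time_s: 6.05
tool_pos: [0.6802, 0.0499, 0.0172]
orientation: [-3.132, -0.225, 0.0]
force: [-1.2, -0.1, 0.2]
grip_width: 0.851
time_s: 6.47
tool_pos: [0.6298, 0.0073, 0.1361]
orientation: [-3.13, -0.233, 0.005]
force: [1.4, -1.2, -0.2]
grip_width: 0.849
time_s: 6.88
tool_pos: [0.5035, -0.1116, 0.1473]
orientation: [3.129, 0.24, 0.019]
force: [0.5, -0.7, -0.2]
grip_width: 1.002
time_s: 7.22
tool_pos: [0.4804, -0.1328, 0.1131]
orientation: [3.123, 0.23, 0.029]
force: [0.2, -0.2, 1.6]
grip_width: 1.002
7.2167 [ 0.4804 -0.1328  0.1131] jaw 8.42 q6 -0.66 w 1.002 F [ 0.2 -0.2  1.6]
```

View pics/p1.png

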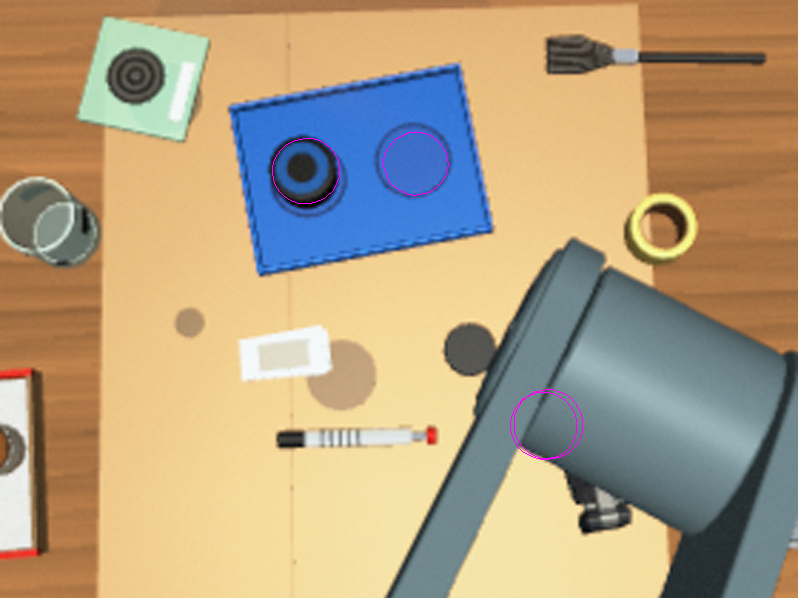

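The black jar stands upright on its mark at (305,170), and the second mark at (415,160) matches the prediction. Now the white jar.

```bash
python3 -m crank '[{"dx":-0.3,"dy":0.2,"dz":-3.5,"twist":0},{"dx":0,"dy":0,"dz":-3,"twist":0},{"dx":0,"dy":0,"dz":-2,"twist":0},{"dx":0,"dy":0,"dz":0,"twist":0}]'
python3 -c "from h import *; pose()"
```

```text
time_s: 7.6
tool_pos: [0.4855, -0.1314, 0.0336]
orientation: [3.115, 0.237, 0.049]
force: [-1.1, 0.1, -0.3]
grip_width: 1.001
7.6 [ 0.4855 -0.1314  0.0336] jaw 8.7 q6 -0.66 w 1.001 F [-1.1  0.1 -0.3]
```

```bash
python3 -m crank '[{"dx":-0.8,"dy":0.1,"dz":-1.4,"twist":0},{"dx":-0.2,"dy":0,"dz":-1,"twist":0},{"dx":0,"dy":0,"dz":0,"twist":0}]'
python3 -c "from h import *; o=pose(); print(R.from_rotvec(o['orientation']).as_matrix()[:,2].round(3))"
```

```text
time_s: 7.85
tool_pos: [0.4796, -0.1303, 0.0127]
orientation: [3.112, 0.242, 0.055]
force: [-0.1, -0.0, 0.3]
grip_width: 1.0
7.85 [ 0.4796 -0.1303  0.0127] jaw 8.92 q6 -0.66 w 1.0 F [-0.1 -0.   0.3]
[ 0.037 -0.017 -0.999]
```

```bash
python3 -m crank '[{"dx":-0.2,"dy":0,"dz":-0.3,"twist":0},{"dx":0,"dy":0,"dz":0,"twist":0},{"dx":0,"dy":0,"dz":0,"twist":0},{"dx":0,"dy":0,"dz":0,"twist":0},{"dx":0,"dy":0,"dz":0,"twist":0}]' 0 35
python3 -m crank '[{"dx":0,"dy":0,"dz":0,"twist":0},{"dx":0,"dy":0,"dz":0,"twist":0},{"dx":0,"dy":0,"dz":0,"twist":0}]'
python3 -m crank '[{"dx":0,"dy":0,"dz":2,"twist":0},{"dx":0,"dy":0,"dz":4,"twist":0},{"dx":0,"dy":0,"dz":4,"twist":0},{"dx":0,"dy":0,"dz":2,"twist":0},{"dx":0,"dy":0,"dz":0,"twist":0}]'
python3 -c "from h import *; o=pose(); print(R.from_rotvec(o['orientation']).as_matrix()[:,2].round(3))"
```

```text
time_s: 8.27
tool_pos: [0.4821, -0.1334, 0.0181]
orientation: [3.105, 0.247, 0.062]
force: [-13.3, -0.4, 28.8]
grip_width: 0.3
time_s: 8.52
tool_pos: [0.4848, -0.1374, 0.027]
orientation: [3.097, 0.249, 0.066]
force: [-0.1, 0.1, -0.3]
grip_width: -0.0
time_s: 8.93
tool_pos: [0.4846, -0.1375, 0.1549]
orientation: [3.096, 0.247, 0.069]
force: [1.5, -1.0, -0.5]
grip_width: 0.0
8.9333 [ 0.4846 -0.1375  0.1549] jaw 9.18 q6 -0.67 w 0.0 F [ 1.5 -1.  -0.5]
[ 0.047 -0.031 -0.998]
```

The grasp slipped off, so I look before retrying.

```bash
python3 -m crank '[{"dx":-1,"dy":-2.5,"dz":1,"twist":0},{"dx":-1,"dy":-3.5,"dz":0,"twist":0},{"dx":-1,"dy":-3.5,"dz":0,"twist":0},{"dx":-1,"dy":-3.5,"dz":0,"twist":0},{"dx":0,"dy":0,"dz":0,"twist":0}]' 1
python3 -c "from h import *
pose()
C=[circ(.478,-.13,.038,.026),circ(.478,-.13,0,.026)]
a=vision.read_camera('top');b=vision.read_camera('scene')
overlay('top',C,(240,200,380,310),2.85,'pics/a.png',a)
overlay('scene',C,(200,110,340,220),2.85,'pics/b.png',b)
cv2.imwrite('pics/w1.png',np.hstack([cv2.imread('pics/a.png'),cv2.imread('pics/b.png')]))"
```

```text
time_s: 9.35
tool_pos: [0.4456, -0.2714, 0.1688]
orientation: [3.089, 0.258, 0.081]
force: [-1.5, -0.0, -0.4]
grip_width: 0.71
9.35 [ 0.4456 -0.2714  0.1688] jaw 9.62 q6 -0.96 w 0.71 F [-1.5 -0.  -0.4]
```

View pics/w1.png

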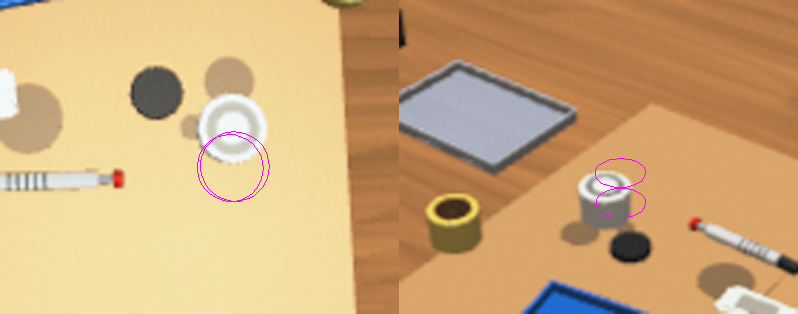

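The white jar is still upright but was pushed about 26 mm in +x, now at (233,127) in the top half of the image. The grip was too high, because the tips stand back when open. I recompute its position and grasp lower.

```bash
python3 -c "from h import *
print(back('top',[[233/2.85+240-.5,128/2.85+200-.5]],.038), back('scene',[[(605-399)/2.85+200-.5,184/2.85+110-.5]],.038)); pose()"
```

```text
[[ 0.50686205 -0.12975943  0.038     ]] [[ 0.50302474 -0.1304062   0.038     ]]
9.45 [ 0.4462 -0.267   0.168 ] jaw 9.67 q6 -0.95 w 0.872 F [-0.3  1.  -0.1]
```

```bash
python3 -m crank '[{"dx":1.5,"dy":3.4,"dz":-1,"twist":0},{"dx":1.5,"dy":3.4,"dz":-1,"twist":0},{"dx":1.5,"dy":3.4,"dz":-1,"twist":0},{"dx":1.4,"dy":3.4,"dz":-1,"twist":0},{"dx":0,"dy":0,"dz":0,"twist":0}]' 1
python3 -m crank '[{"dx":0,"dy":0,"dz":-2,"twist":0},{"dx":0,"dy":0,"dz":-2,"twist":0},{"dx":0,"dy":0,"dz":0,"twist":0}]'
python3 -c "from h import *; o=pose(); print(R.from_rotvec(o['orientation']).as_matrix()[:,2].round(3))"
```

```text
time_s: 9.87
tool_pos: [0.5057, -0.1232, 0.1251]
orientation: [3.094, 0.251, 0.081]
force: [-1.6, 0.4, 0.0]
grip_width: 1.0
time_s: 10.12
tool_pos: [0.5064, -0.1146, 0.083]
orientation: [3.095, 0.269, 0.081]
force: [-0.5, 0.2, -0.9]
grip_width: 0.998
10.1167 [ 0.5064 -0.1146  0.083 ] jaw 9.99 q6 -0.62 w 0.998 F [-0.5  0.2 -0.9]
[ 0.055 -0.03  -0.998]
```

```bash
python3 -m crank '[{"dx":-0.1,"dy":-1.5,"dz":0,"twist":0},{"dx":0,"dy":0,"dz":-2.2,"twist":0},{"dx":0,"dy":0,"dz":-2,"twist":0},{"dx":0,"dy":0,"dz":-1,"twist":0},{"dx":0,"dy":0,"dz":0,"twist":0}]'
python3 -c "from h import *; pose()"
```

```text
time_s: 10.53
tool_pos: [0.5058, -0.1253, 0.031]
orientation: [3.095, 0.278, 0.08]
force: [-0.8, 0.7, -0.7]
grip_width: 1.001
10.5333 [ 0.5058 -0.1253  0.031 ] jaw 10.33 q6 -0.65 w 1.001 F [-0.8  0.7 -0.7]
```

```bash
python3 -m crank '[{"dx":-0.1,"dy":-0.5,"dz":-1.2,"twist":-1},{"dx":-0.2,"dy":0,"dz":-0.9,"twist":0},{"dx":0,"dy":0,"dz":-0.6,"twist":0},{"dx":0,"dy":0,"dz":0,"twist":0}]'
python3 -c "from h import *; pose()"
```

```text
time_s: 10.87
tool_pos: [0.504, -0.1308, 0.0041]
orientation: [3.096, 0.25, 0.083]
force: [-0.6, 0.5, 0.2]
grip_width: 1.002
10.8667 [ 0.504  -0.1308  0.0041] jaw 9.27 q6 -0.64 w 1.002 F [-0.6  0.5  0.2]
```

```bash
python3 -m crank '[{"dx":0.1,"dy":0,"dz":-0.2,"twist":0},{"dx":0,"dy":0,"dz":0,"twist":0},{"dx":0,"dy":0,"dz":0,"twist":0},{"dx":0,"dy":0,"dz":0,"twist":0}]' 0.65 30
python3 -c "from h import *; pose()"
python3 -m crank '[{"dx":0,"dy":0,"dz":0,"twist":0},{"dx":0,"dy":0,"dz":0,"twist":0},{"dx":0,"dy":0,"dz":0,"twist":0}]' 0.4 30
```

```text
time_s: 11.2
tool_pos: [0.506, -0.1312, 0.0028]
orientation: [3.095, 0.249, 0.085]
force: [-0.2, 0.6, 0.1]
grip_width: 0.648
11.2 [ 0.506  -0.1312  0.0028] jaw 9.26 q6 -0.64 w 0.648 F [-0.2  0.6  0.1]
time_s: 11.45
tool_pos: [0.5067, -0.1315, 0.004]
orientation: [3.094, 0.249, 0.087]
force: [-0.5, -0.8, -1.0]
grip_width: 0.591
```

Good: it stopped on the jar at 0.59. Tighten, then lift.

```bash
python3 -m crank '[{"dx":0,"dy":0,"dz":0,"twist":0},{"dx":0,"dy":0,"dz":0,"twist":0}]' 0 30
python3 -m crank '[{"dx":0,"dy":0,"dz":1.5,"twist":0},{"dx":0,"dy":0,"dz":3,"twist":0},{"dx":0,"dy":0,"dz":4,"twist":0},{"dx":1.5,"dy":1,"dz":2,"twist":0},{"dx":3,"dy":1.5,"dz":0,"twist":0}]'
python3 -m crank '[{"dx":3.2,"dy":1.7,"dz":0,"twist":0},{"dx":3.2,"dy":1.7,"dz":0,"twist":0},{"dx":3,"dy":1.6,"dz":0,"twist":0},{"dx":2,"dy":1,"dz":0,"twist":0},{"dx":0,"dy":0,"dz":0,"twist":0}]'
python3 -c "from h import *; o=pose(); print(R.from_rotvec(o['orientation']).as_matrix()[:,2].round(3))"
```

```text
time_s: 11.62
tool_pos: [0.5066, -0.1314, 0.0041]
orientation: [3.094, 0.25, 0.087]
force: [-0.8, 0.3, -0.5]
grip_width: 0.589
time_s: 12.03
tool_pos: [0.5444, -0.1054, 0.1095]
orientation: [3.101, 0.244, 0.07]
force: [1.5, -0.9, -0.7]
grip_width: 0.588
time_s: 12.45
tool_pos: [0.6685, -0.0409, 0.1137]
orientation: [3.098, 0.242, 0.085]
force: [-0.8, -0.8, -0.8]
grip_width: 0.586
12.45 [ 0.6685 -0.0409  0.1137] jaw 9.0 q6 -0.38 w 0.586 F [-0.8 -0.8 -0.8]
[ 0.057 -0.029 -0.998]
```

```bash
python3 -m crank '[{"dx":1.7,"dy":0.4,"dz":-2,"twist":0},{"dx":0,"dy":0,"dz":-3,"twist":0},{"dx":0,"dy":0,"dz":-2,"twist":0},{"dx":0,"dy":0,"dz":0,"twist":0},{"dx":0,"dy":0,"dz":0,"twist":0}]'
python3 -c "from h import *; pose()"
```

```text
time_s: 12.87
tool_pos: [0.6862, -0.0357, 0.0413]
orientation: [3.097, 0.247, 0.085]
force: [0.5, -0.2, 0.8]
grip_width: 0.588
12.8667 [ 0.6862 -0.0357  0.0413] jaw 9.18 q6 -0.37 w 0.588 F [ 0.5 -0.2  0.8]
```

```bash
python3 -m crank '[{"dx":0.3,"dy":0.1,"dz":-1.3,"twist":0},{"dx":0,"dy":0,"dz":-0.8,"twist":0},{"dx":0,"dy":0,"dz":-0.4,"twist":0},{"dx":0,"dy":0,"dz":-0.1,"twist":0},{"dx":0,"dy":0,"dz":0,"twist":0}]'
python3 -c "from h import *; pose()"
```

```text
time_s: 13.28
tool_pos: [0.6902, -0.0361, 0.0166]
orientation: [3.096, 0.245, 0.09]
force: [-0.1, 0.7, -1.0]
grip_width: 0.588
13.2833 [ 0.6902 -0.0361  0.0166] jaw 9.11 q6 -0.36 w 0.588 F [-0.1  0.7 -1. ]
```

```bash
python3 -m crank '[{"dx":0,"dy":0.1,"dz":-0.5,"twist":0},{"dx":0,"dy":0,"dz":-0.3,"twist":0},{"dx":0,"dy":0,"dz":0,"twist":0}]'
python3 -m crank '[{"dx":0,"dy":0,"dz":-0.2,"twist":0},{"dx":0,"dy":0,"dz":0,"twist":0}]'
```

```text
time_s: 13.53
tool_pos: [0.6914, -0.0354, 0.0097]
orientation: [3.095, 0.245, 0.094]
force: [0.3, -0.1, -0.2]
grip_width: 0.59
time_s: 13.7
tool_pos: [0.6916, -0.0354, 0.0079]
orientation: [3.095, 0.245, 0.095]
force: [-0.1, 0.5, -0.8]
grip_width: 0.592
```

```bash
python3 -m crank '[{"dx":0,"dy":0,"dz":-0.1,"twist":0},{"dx":0,"dy":0,"dz":0,"twist":0},{"dx":0,"dy":0,"dz":0,"twist":0},{"dx":0,"dy":0,"dz":0,"twist":0},{"dx":0,"dy":0,"dz":0,"twist":0}]' 0.85
python3 -m crank '[{"dx":0,"dy":0,"dz":1.5,"twist":0},{"dx":0,"dy":0,"dz":3.5,"twist":0},{"dx":0,"dy":0,"dz":4,"twist":0},{"dx":-2,"dy":0.5,"dz":2.5,"twist":-2},{"dx":-3.5,"dy":0.8,"dz":0,"twist":-2}]'
python3 -m crank '[{"dx":-3.5,"dy":0.8,"dz":0,"twist":-2},{"dx":-3.5,"dy":0.8,"dz":0,"twist":-2},{"dx":-3.5,"dy":0.8,"dz":0,"twist":-2},{"dx":-3,"dy":0.8,"dz":0,"twist":0},{"dx":-1.5,"dy":0.3,"dz":0,"twist":0}]' 0.5
python3 -m crank '[{"dx":0,"dy":0,"dz":0,"twist":0},{"dx":0,"dy":0,"dz":0,"twist":0}]'
python3 -c "from h import *; o=pose(); print(R.from_rotvec(o['orientation']).as_matrix()[:,2].round(3))
a=vision.read_camera('top');b=vision.read_camera('scene')
w=np.array([[.471,.0764,.01],[.4693,-.0474,.01]])
C=[circ(.6766,.05,.042,.026),circ(.6896,-.035,.042,.026),w]
overlay('top',C,(190,110,340,290),2.5,'pics/a.png',a)
overlay('scene',C,(210,110,380,290),2.5,'pics/b.png',b)
cv2.imwrite('pics/w2.png',np.hstack([cv2.imread('pics/a.png'),cv2.imread('pics/b.png')]))"
```

```text
time_s: 14.12
tool_pos: [0.6928, -0.0356, 0.0082]
orientation: [3.094, 0.245, 0.098]
force: [-0.8, -1.1, -0.4]
grip_width: 0.85
time_s: 14.53
tool_pos: [0.6387, -0.0241, 0.1291]
orientation: [3.099, 0.132, 0.098]
force: [0.5, -0.2, 1.3]
grip_width: 0.851
time_s: 14.95
tool_pos: [0.4844, 0.0119, 0.1393]
orientation: [3.095, -0.043, 0.116]
force: [0.4, -0.1, -0.2]
grip_width: 0.503
time_s: 15.12
tool_pos: [0.4823, 0.0129, 0.1418]
orientation: [3.094, -0.041, 0.12]
force: [0.8, -0.7, -0.2]
grip_width: 0.502
15.1167 [0.4823 0.0129 0.1418] jaw -1.43 q6 -0.16 w 0.502 F [ 0.8 -0.7 -0.2]
[ 0.077 -0.046 -0.996]
```

View pics/w2.png

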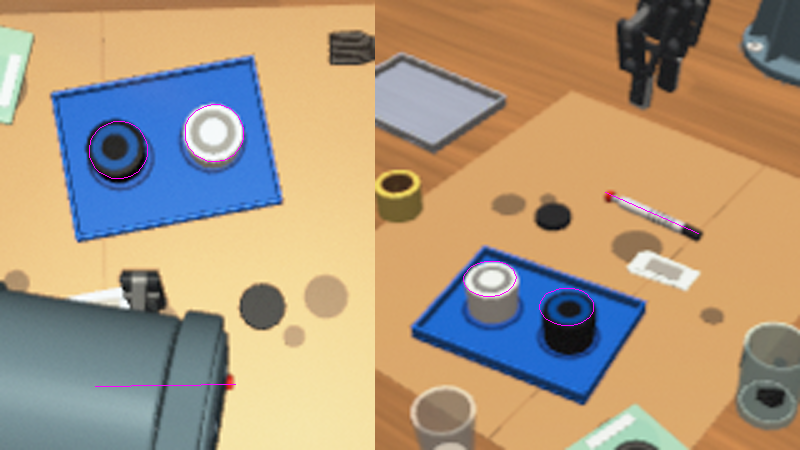

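Both jars are upright on their marks. The tool tilt drifts steadily, by about 0.006 rad/s outward. A half turn gives the same grasp and puts the accumulated tilt on the inward side, where further drift cancels it.

```bash
python3 -m crank '[{"dx":0,"dy":0,"dz":0,"twist":-7.1},{"dx":0,"dy":0,"dz":0,"twist":-7.1},{"dx":0,"dy":0,"dz":0,"twist":-7.1},{"dx":0,"dy":0,"dz":0,"twist":-7.1},{"dx":0,"dy":0,"dz":0,"twist":-7.1}]'
python3 -m crank '[{"dx":0,"dy":0,"dz":0,"twist":-7.1},{"dx":0,"dy":0,"dz":0,"twist":-7.1},{"dx":0,"dy":0,"dz":0,"twist":-7.1},{"dx":0,"dy":0,"dz":0,"twist":-7.1},{"dx":0,"dy":0,"dz":0,"twist":-7.1}]'
python3 -m crank '[{"dx":0,"dy":0,"dz":0,"twist":-7.1},{"dx":0,"dy":0,"dz":0,"twist":-7.1},{"dx":0,"dy":0,"dz":0,"twist":-7.1},{"dx":0,"dy":0,"dz":0,"twist":-7.1},{"dx":0,"dy":0,"dz":0,"twist":-7.1}]'
python3 -m crank '[{"dx":0,"dy":0,"dz":0,"twist":-7.1},{"dx":0,"dy":0,"dz":0,"twist":-7.1},{"dx":0,"dy":0,"dz":0,"twist":-7.1},{"dx":0,"dy":0,"dz":0,"twist":-7.1},{"dx":0,"dy":0,"dz":0,"twist":-7.1}]'
python3 -c "from h import *; o=pose(); print(R.from_rotvec(o['orientation']).as_matrix()[:,2].round(3))"
```

```text
time_s: 15.63
tool_pos: [0.4902, 0.0099, 0.1434]
orientation: [2.908, -0.99, 0.099]
force: [0.6, -0.5, 0.2]
grip_width: 0.5
time_s: 16.05
tool_pos: [0.4977, 0.0077, 0.1438]
orientation: [2.451, -1.827, 0.065]
force: [-0.3, 1.1, -0.1]
grip_width: 0.501
time_s: 16.47
tool_pos: [0.5053, 0.0055, 0.1435]
orientation: [1.766, -2.485, 0.025]
force: [-0.1, 0.3, -0.1]
grip_width: 0.497
time_s: 16.88
tool_pos: [0.513, 0.0029, 0.1427]
orientation: [0.916, -2.908, -0.018]
force: [-0.0, -0.4, 0.2]
grip_width: 0.5
16.8833 [0.513  0.0029 0.1427] jaw -144.94 q6 2.34 w 0.5 F [-0.  -0.4  0.2]
[-0.092 -0.016 -0.996]
```

```bash
python3 -m crank '[{"dx":-0.8,"dy":0.2,"dz":0,"twist":-7.1},{"dx":-0.8,"dy":0.2,"dz":0,"twist":-7.1},{"dx":-0.8,"dy":0.2,"dz":0,"twist":-7.1},{"dx":-0.8,"dy":0.2,"dz":0,"twist":-7.1},{"dx":-0.8,"dy":0.2,"dz":0,"twist":-6}]'
python3 -m crank '[{"dx":-0.3,"dy":0.2,"dz":-2,"twist":0},{"dx":0,"dy":0,"dz":-2,"twist":0},{"dx":0,"dy":0,"dz":0,"twist":0}]'
python3 -c "from h import *; o=pose(); print(R.from_rotvec(o['orientation']).as_matrix()[:,2].round(3))"
```

```text
time_s: 17.3
tool_pos: [0.4807, 0.0095, 0.1421]
orientation: [-0.002, -3.058, -0.058]
force: [-0.2, 0.3, 0.2]
grip_width: 0.501
time_s: 17.55
tool_pos: [0.4817, 0.0095, 0.1023]
orientation: [-0.015, -3.063, -0.057]
force: [-1.0, 1.0, -0.1]
grip_width: 0.502
17.55 [0.4817 0.0095 0.1023] jaw 179.5 q6 2.9 w 0.502 F [-1.   1.  -0.1]
[-0.078  0.037 -0.996]
```

```bash
python3 -m crank '[{"dx":-1.1,"dy":0.5,"dz":-2.5,"twist":0},{"dx":-0.2,"dy":0,"dz":-2.5,"twist":0},{"dx":-0.1,"dy":0,"dz":-2,"twist":0},{"dx":-0.1,"dy":0,"dz":0,"twist":0}]'
python3 -c "from h import *; pose()"
```

```text
time_s: 17.88
tool_pos: [0.473, 0.0123, 0.0328]
orientation: [-0.016, -3.069, -0.055]
force: [-1.5, 0.4, 0.4]
grip_width: 0.5
17.8833 [0.473  0.0123 0.0328] jaw 179.47 q6 2.9 w 0.5 F [-1.5  0.4  0.4]
```

```bash
python3 -m crank '[{"dx":-0.5,"dy":0.2,"dz":-1.6,"twist":0},{"dx":-0.1,"dy":0,"dz":-0.9,"twist":0},{"dx":-0.1,"dy":0,"dz":-0.3,"twist":0},{"dx":-0.1,"dy":0,"dz":0,"twist":0}]'
python3 -c "from h import *; pose()"
```

```text
time_s: 18.22
tool_pos: [0.4701, 0.0126, 0.0071]
orientation: [-0.016, -3.072, -0.054]
force: [-0.5, -0.8, 1.0]
grip_width: 0.5
18.2167 [0.4701 0.0126 0.0071] jaw 179.46 q6 2.9 w 0.5 F [-0.5 -0.8  1. ]
```

```bash
python3 -m crank '[{"dx":-0.1,"dy":0,"dz":-0.3,"twist":0},{"dx":-0.1,"dy":0,"dz":0,"twist":0},{"dx":0,"dy":0,"dz":0,"twist":0},{"dx":0,"dy":0,"dz":0,"twist":0},{"dx":0,"dy":0,"dz":0,"twist":0}]' 0 30
python3 -m crank '[{"dx":0,"dy":0,"dz":0,"twist":0},{"dx":0,"dy":0,"dz":0,"twist":0}]'
python3 -c "from h import *; pose()"
```

```text
time_s: 18.63
tool_pos: [0.4719, 0.0115, 0.0078]
orientation: [-0.016, -3.078, -0.051]
force: [0.8, 0.1, -0.1]
grip_width: -0.002
time_s: 18.8
tool_pos: [0.4725, 0.0113, 0.0085]
orientation: [-0.016, -3.08, -0.051]
force: [0.3, 0.3, 0.2]
grip_width: 0.003
18.8 [0.4725 0.0113 0.0085] jaw 179.46 q6 2.9 w 0.003 F [0.3 0.3 0.2]
```

Fully shut, so it missed. Lift and look.

```bash
python3 -m crank '[{"dx":0,"dy":0,"dz":1.5,"twist":0},{"dx":-1,"dy":-2,"dz":3,"twist":0},{"dx":-2,"dy":-4,"dz":3,"twist":0},{"dx":-1,"dy":-4,"dz":2,"twist":0},{"dx":0,"dy":-4,"dz":0,"twist":0}]' 0.5
python3 -m crank '[{"dx":0,"dy":-1,"dz":0,"twist":0}]'
python3 -c "from h import *; o=pose(); print(R.from_rotvec(o['orientation']).as_matrix()[:,2].round(3))
a=vision.read_camera('top');b=vision.read_camera('scene')
w=np.array([[.471,.0764,.01],[.4693,-.0474,.01]])
C=[w]
overlay('top',C,(210,210,310,310),4,'pics/a.png',a)
overlay('scene',C,(280,140,380,240),4,'pics/b.png',b)
cv2.imwrite('pics/w3.png',np.hstack([cv2.imread('pics/a.png'),cv2.imread('pics/b.png')]))"
```

```text
time_s: 19.22
tool_pos: [0.4334, -0.1151, 0.0982]
orientation: [0.001, -3.074, -0.054]
force: [1.1, 0.4, -0.3]
grip_width: 0.501
time_s: 19.3
tool_pos: [0.4342, -0.13, 0.1]
orientation: [-0.003, -3.078, -0.048]
force: [0.4, -0.5, 0.3]
grip_width: 0.5
19.3 [ 0.4342 -0.13    0.1   ] jaw 179.96 q6 2.6 w 0.5 F [ 0.4 -0.5  0.3]
[-0.064  0.031 -0.997]
```

View pics/w3.png

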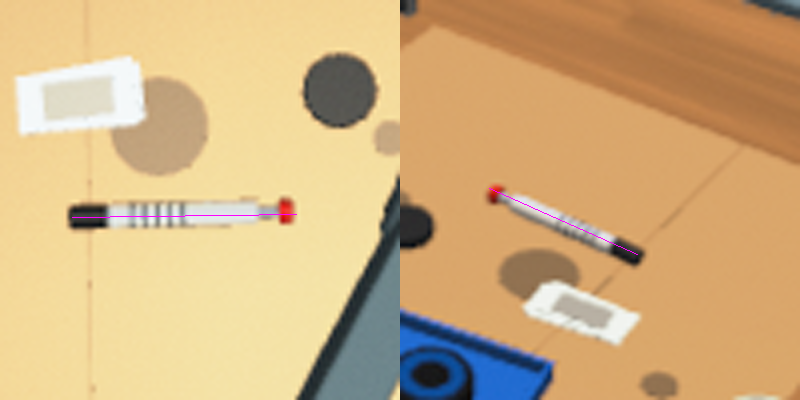

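The wand is unmoved and still under the overlay, from (70,217) to (290,212). The tips were too high and slid off the octagonal top. I retry with the TCP at about 1 mm.

```bash
python3 -m crank '[{"dx":0.8,"dy":3.2,"dz":0,"twist":0},{"dx":0.8,"dy":4,"dz":0,"twist":0},{"dx":0.8,"dy":4,"dz":0,"twist":0},{"dx":0.8,"dy":3.2,"dz":0,"twist":0},{"dx":0,"dy":0.5,"dz":-2,"twist":0}]' 0.5
python3 -m crank '[{"dx":0,"dy":0,"dz":-2.5,"twist":0},{"dx":0,"dy":0,"dz":-1.5,"twist":0},{"dx":0,"dy":0,"dz":0,"twist":0},{"dx":0,"dy":0,"dz":0,"twist":0}]'
python3 -c "from h import *; pose()"
```

```text
time_s: 19.82
tool_pos: [0.4673, 0.0283, 0.08]
orientation: [-0.021, -3.079, -0.055]
force: [0.9, -0.6, -0.7]
grip_width: 0.498
time_s: 20.15
tool_pos: [0.4614, 0.0391, 0.0339]
orientation: [-0.003, -3.069, -0.061]
force: [-0.4, -0.7, 0.8]
grip_width: 0.498
20.15 [0.4614 0.0391 0.0339] jaw 179.97 q6 2.94 w 0.498 F [-0.4 -0.7  0.8]
```

```bash
python3 -m crank '[{"dx":0.8,"dy":-2.2,"dz":0,"twist":-0.5},{"dx":0,"dy":0,"dz":-1.2,"twist":0},{"dx":0,"dy":0,"dz":-1,"twist":0},{"dx":0,"dy":0,"dz":0,"twist":0}]'
python3 -c "from h import *; pose()"
```

```text
time_s: 20.48
tool_pos: [0.4696, 0.0189, 0.0124]
orientation: [-0.014, -3.069, -0.062]
force: [-0.4, -0.8, -0.7]
grip_width: 0.503
20.4833 [0.4696 0.0189 0.0124] jaw 179.56 q6 2.9 w 0.503 F [-0.4 -0.8 -0.7]
```

```bash
python3 -m crank '[{"dx":0,"dy":-0.3,"dz":-0.8,"twist":0},{"dx":0,"dy":0,"dz":-0.4,"twist":0},{"dx":-0.1,"dy":0,"dz":-0.2,"twist":0}]' 0.35
python3 -c "from h import *; pose()"
```

```text
time_s: 20.73
tool_pos: [0.4688, 0.0162, -0.002]
orientation: [-0.014, -3.07, -0.063]
force: [-0.1, -0.9, -0.0]
grip_width: 0.348
20.7333 [ 0.4688  0.0162 -0.002 ] jaw 179.56 q6 2.9 w 0.348 F [-0.1 -0.9 -0. ]
```

```bash
python3 -m crank '[{"dx":0.1,"dy":0,"dz":0.2,"twist":0},{"dx":0,"dy":0,"dz":0,"twist":0},{"dx":0,"dy":0,"dz":0,"twist":0},{"dx":0,"dy":0,"dz":0,"twist":0}]' 0 40
python3 -c "from h import *; pose()"
```

```text
time_s: 21.07
tool_pos: [0.4691, 0.0167, -0.0]
orientation: [-0.014, -3.069, -0.063]
force: [0.3, -0.2, 0.1]
grip_width: -0.0
21.0667 [ 0.4691  0.0167 -0.    ] jaw 179.57 q6 2.9 w -0.0 F [ 0.3 -0.2  0.1]
```

Shut again with no contact, so the pose reading may be biased. I check where the fingers really are.

```bash
python3 -c "from h import *; o=pose(); p=o['tool_pos']; r=R.from_rotvec(o['orientation']).as_matrix()
w=np.array([[.471,.0764,.01],[.4693,-.0474,.01]])
C=[w,np.array([p,p-.1*r[:,2]]),np.array([p-.02*r[:,0],p+.02*r[:,0]])]
overlay('scene',C,(270,80,400,230),4,'pics/w4.png')"
```

```text
21.0667 [ 0.4691  0.0167 -0.    ] jaw 179.57 q6 2.9 w -0.0 F [ 0.3 -0.2  0.1]
```

View pics/w4.png

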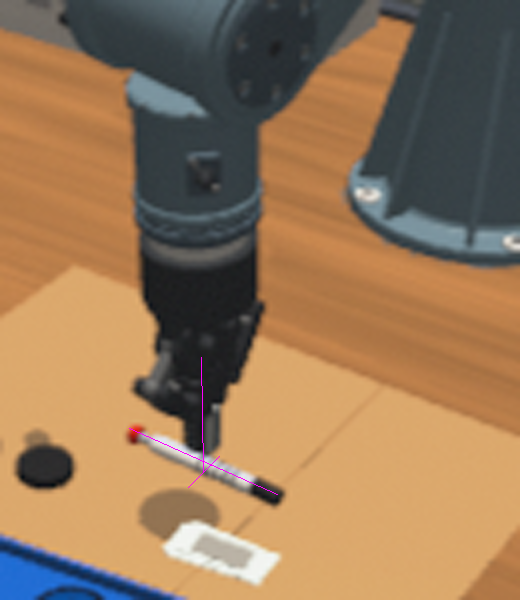

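The fingertips end at (207,452) and the reported TCP is at (203,463), so the real tips sit about 12 mm above the reading and just over the wand. I open and go down in small steps, watching the force.

```bash
python3 -m crank '[{"dx":0,"dy":0,"dz":0.2,"twist":0},{"dx":0,"dy":0,"dz":0,"twist":0},{"dx":0,"dy":0,"dz":0,"twist":0}]' 0.5
python3 -m crank '[{"dx":0,"dy":0,"dz":-0.4,"twist":0},{"dx":0,"dy":0,"dz":0,"twist":0}]'
python3 -m crank '[{"dx":0,"dy":0,"dz":-0.4,"twist":0},{"dx":0,"dy":0,"dz":0,"twist":0}]'
python3 -c "from h import *; pose()"
```

```text
time_s: 21.37
tool_pos: [0.4696, 0.0167, 0.0027]
orientation: [-0.014, -3.07, -0.063]
force: [0.3, -0.4, 1.2]
grip_width: 0.42
time_s: 21.53
tool_pos: [0.47, 0.0167, -0.0012]
orientation: [-0.014, -3.071, -0.063]
force: [-0.2, 1.3, -0.5]
grip_width: 0.499
time_s: 21.7
tool_pos: [0.4699, 0.0166, -0.0058]
orientation: [-0.014, -3.071, -0.063]
force: [1.0, 0.4, 0.0]
grip_width: 0.498
21.7 [ 0.4699  0.0166 -0.0058] jaw 179.57 q6 2.9 w 0.498 F [1.  0.4 0. ]
```

```bash
python3 -m crank '[{"dx":0,"dy":0,"dz":-0.25,"twist":0},{"dx":0,"dy":0,"dz":0,"twist":0},{"dx":0,"dy":0,"dz":0,"twist":0},{"dx":0,"dy":0,"dz":0,"twist":0},{"dx":0,"dy":0,"dz":0,"twist":0}]' 0 30
python3 -c "from h import *; pose()"
```

```text
time_s: 22.12
tool_pos: [0.4698, 0.0166, -0.0087]
orientation: [-0.014, -3.07, -0.063]
force: [0.2, 0.4, -0.3]
grip_width: 0.141
22.1167 [ 0.4698  0.0166 -0.0087] jaw 179.58 q6 2.9 w 0.141 F [ 0.2  0.4 -0.3]
```

Gripped at 0.14. Lift and carry to the tool tray.

```bash
python3 -m crank '[{"dx":0,"dy":0,"dz":1.5,"twist":0},{"dx":0,"dy":0,"dz":3,"twist":0},{"dx":0,"dy":0,"dz":3,"twist":0},{"dx":0,"dy":-2,"dz":2,"twist":0},{"dx":-0.5,"dy":-3.8,"dz":0,"twist":0}]' 0 40
python3 -m crank '[{"dx":-0.5,"dy":-3.8,"dz":0,"twist":0},{"dx":-0.5,"dy":-3.8,"dz":0,"twist":0},{"dx":-0.5,"dy":-3.8,"dz":0,"twist":0},{"dx":-0.5,"dy":-3.8,"dz":0,"twist":0},{"dx":-0.5,"dy":-3.8,"dz":0,"twist":0}]'
python3 -m crank '[{"dx":-0.3,"dy":-3.6,"dz":0,"twist":0},{"dx":-0.3,"dy":-3,"dz":0,"twist":0},{"dx":0,"dy":-2,"dz":0,"twist":0},{"dx":0,"dy":-1,"dz":-1,"twist":0},{"dx":0,"dy":0,"dz":-1,"twist":0}]'
python3 -c "from h import *; o=pose(); print(R.from_rotvec(o['orientation']).as_matrix()[:,2].round(3))"
```

```text
time_s: 22.53
tool_pos: [0.4612, -0.0374, 0.0877]
orientation: [-0.004, -3.063, -0.067]
force: [1.9, -0.9, 0.1]
grip_width: 0.134
time_s: 22.95
tool_pos: [0.4361, -0.234, 0.0912]
orientation: [0.006, -3.07, -0.061]
force: [1.2, 0.9, -0.3]
grip_width: 0.135
time_s: 23.37
tool_pos: [0.4279, -0.3453, 0.0731]
orientation: [-0.007, -3.075, -0.05]
force: [-0.0, 0.6, -0.3]
grip_width: 0.135
23.3667 [ 0.4279 -0.3453  0.0731] jaw 179.79 q6 2.28 w 0.135 F [-0.   0.6 -0.3]
[-0.066  0.033 -0.997]
```

```bash
python3 -m crank '[{"dx":0.2,"dy":-1.8,"dz":-2,"twist":-0.6},{"dx":0,"dy":0,"dz":-2,"twist":0},{"dx":0,"dy":0,"dz":-1,"twist":0},{"dx":0,"dy":0,"dz":0,"twist":0},{"dx":0,"dy":0,"dz":0,"twist":0}]'
python3 -c "from h import *; pose(); b=vision.read_camera('scene'); C=[rect(.4499,-.366,.016,np.radians(-.81),.14,.19)]
overlay('scene',C,(170,60,370,210),4,'pics/w5.png')"
```

```text
time_s: 23.78
tool_pos: [0.4283, -0.3597, 0.0174]
orientation: [-0.025, -3.071, -0.059]
force: [-0.1, 0.6, -0.4]
grip_width: 0.139
23.7833 [ 0.4283 -0.3597  0.0174] jaw 179.15 q6 2.28 w 0.139 F [-0.1  0.6 -0.4]
```

View pics/w5.png

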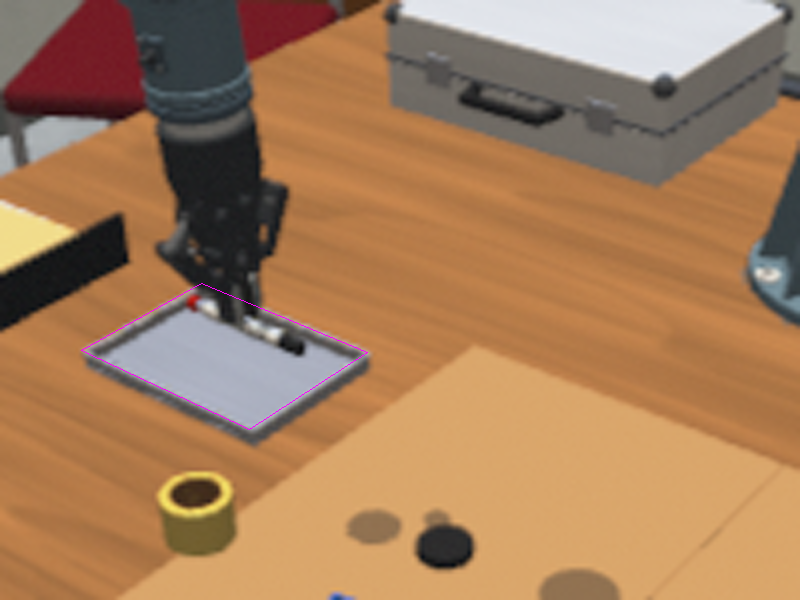

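The wand is held over the tray at (245,325), roughly level and clear of the walls. Lowering.

```bash
python3 -m crank '[{"dx":0.2,"dy":-0.5,"dz":-1,"twist":0},{"dx":0,"dy":0,"dz":-0.6,"twist":0},{"dx":0,"dy":0,"dz":-0.2,"twist":0},{"dx":0,"dy":0,"dz":0,"twist":0}]'
python3 -m crank '[{"dx":0,"dy":0,"dz":-0.25,"twist":0},{"dx":0,"dy":0,"dz":0,"twist":0}]'
python3 -c "from h import *; pose()"
```

```text
time_s: 24.22
tool_pos: [0.4332, -0.3665, 0.0018]
orientation: [-0.021, -3.076, -0.05]
force: [-0.2, -0.9, 0.5]
grip_width: 0.131
time_s: 24.38
tool_pos: [0.4334, -0.3665, -0.0007]
orientation: [-0.021, -3.076, -0.05]
force: [0.5, -0.2, -1.1]
grip_width: 0.143
24.3833 [ 0.4334 -0.3665 -0.0007] jaw 179.26 q6 2.28 w 0.143 F [ 0.5 -0.2 -1.1]
```

```bash
python3 -m crank '[{"dx":0,"dy":0,"dz":-0.3,"twist":0},{"dx":0,"dy":0,"dz":0,"twist":0}]'
python3 -m crank '[{"dx":0,"dy":0,"dz":-0.2,"twist":0},{"dx":0,"dy":0,"dz":0,"twist":0}]'
python3 -c "from h import *; pose()"
```

```text
time_s: 24.55
tool_pos: [0.4335, -0.3667, -0.0037]
orientation: [-0.021, -3.077, -0.049]
force: [-0.7, 0.6, 0.3]
grip_width: 0.137
time_s: 24.72
tool_pos: [0.4338, -0.3671, -0.0055]
orientation: [-0.022, -3.077, -0.048]
force: [-0.7, 0.2, -0.4]
grip_width: 0.136
24.7167 [ 0.4338 -0.3671 -0.0055] jaw 179.25 q6 2.28 w 0.136 F [-0.7  0.2 -0.4]
```

```bash
python3 -m crank '[{"dx":0,"dy":0,"dz":0,"twist":0},{"dx":0,"dy":0,"dz":0,"twist":0},{"dx":0,"dy":0,"dz":0,"twist":0}]' 0.35
python3 -m crank '[{"dx":0,"dy":0,"dz":1.5,"twist":0},{"dx":0,"dy":0,"dz":3.5,"twist":0},{"dx":0,"dy":0,"dz":4,"twist":0},{"dx":1,"dy":1,"dz":3,"twist":7},{"dx":1.5,"dy":1.1,"dz":0,"twist":7}]'
python3 -m crank '[{"dx":1.5,"dy":1.1,"dz":0,"twist":7},{"dx":1.5,"dy":1.1,"dz":0,"twist":7},{"dx":1.5,"dy":1.1,"dz":0,"twist":7},{"dx":1.5,"dy":1.1,"dz":0,"twist":7},{"dx":1.5,"dy":1.1,"dz":0,"twist":7}]' 1
python3 -m crank '[{"dx":1.5,"dy":1.1,"dz":0,"twist":7},{"dx":1.5,"dy":1.1,"dz":0,"twist":7},{"dx":1.5,"dy":1.1,"dz":0,"twist":7},{"dx":1.5,"dy":1.1,"dz":0,"twist":7},{"dx":1.5,"dy":1.1,"dz":0,"twist":7}]' 1
python3 -c "from h import *; o=pose(); print(R.from_rotvec(o['orientation']).as_matrix()[:,2].round(3))
C=[circ(.626,-.224,.038,.026),rect(.4499,-.366,.016,np.radians(-.81),.14,.19)]
a=vision.read_camera('top');b=vision.read_camera('scene')
overlay('top',C,(340,170,490,310),2.6,'pics/a.png',a)
overlay('scene',C,(180,80,330,220),2.6,'pics/b.png',b)
cv2.imwrite('pics/t1.png',np.hstack([cv2.imread('pics/a.png'),cv2.imread('pics/b.png')]))"
```

```text
time_s: 24.97
tool_pos: [0.4338, -0.3672, -0.0054]
orientation: [-0.022, -3.077, -0.048]
force: [0.8, -0.3, 0.2]
grip_width: 0.353
time_s: 25.38
tool_pos: [0.4543, -0.3447, 0.1163]
orientation: [0.353, -3.045, -0.042]
force: [0.2, -1.1, -0.3]
grip_width: 0.349
time_s: 25.8
tool_pos: [0.5339, -0.2898, 0.122]
orientation: [1.275, -2.789, 0.007]
force: [0.1, -0.1, 0.6]
grip_width: 0.996
time_s: 26.22
tool_pos: [0.6124, -0.2311, 0.1223]
orientation: [2.074, -2.265, 0.042]
force: [-0.6, 0.4, -0.6]
grip_width: 1.0
26.2167 [ 0.6124 -0.2311  0.1223] jaw -95.0 q6 1.18 w 1.0 F [-0.6  0.4 -0.6]
[-0.033 -0.067 -0.997]
```

View pics/t1.png

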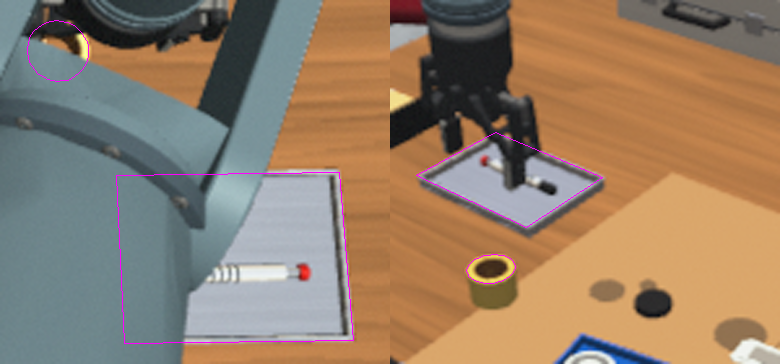

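The wand lies flat in the tool tray, with its red knob at (303,272) in the top half of the image. The tape is where the overlay puts it. Now the tape.

```bash
python3 -m crank '[{"dx":0.4,"dy":0,"dz":-2,"twist":2},{"dx":0,"dy":0,"dz":-3,"twist":0},{"dx":0,"dy":0,"dz":-2,"twist":0},{"dx":0,"dy":0,"dz":0,"twist":0}]' 1
python3 -c "from h import *; pose()"
```

```text
time_s: 26.65
tool_pos: [0.6183, -0.2308, 0.0528]
orientation: [2.108, -2.236, 0.052]
force: [-0.5, 1.1, -1.0]
grip_width: 0.997
26.65 [ 0.6183 -0.2308  0.0528] jaw -93.34 q6 1.17 w 0.997 F [-0.5  1.1 -1. ]
```

```bash
python3 -m crank '[{"dx":0.75,"dy":0.65,"dz":-0.5,"twist":2},{"dx":0,"dy":0,"dz":-1.5,"twist":0},{"dx":0,"dy":0,"dz":-1.5,"twist":0},{"dx":0,"dy":0,"dz":-0.8,"twist":0},{"dx":0,"dy":0,"dz":0,"twist":0}]'
python3 -c "from h import *; pose()"
```

```text
time_s: 27.07
tool_pos: [0.6267, -0.2256, 0.0087]
orientation: [2.145, -2.201, 0.058]
force: [-0.3, -0.8, -0.4]
grip_width: 1.001
27.0667 [ 0.6267 -0.2256  0.0087] jaw -91.43 q6 1.16 w 1.001 F [-0.3 -0.8 -0.4]
```

```bash
python3 -m crank '[{"dx":0,"dy":0.1,"dz":-0.6,"twist":0.6},{"dx":0,"dy":0,"dz":-0.3,"twist":0},{"dx":0,"dy":0,"dz":0,"twist":0},{"dx":0,"dy":0,"dz":0,"twist":0}]' 0.66 30
python3 -m crank '[{"dx":0,"dy":0,"dz":0,"twist":0},{"dx":0,"dy":0,"dz":0,"twist":0},{"dx":0,"dy":0,"dz":0,"twist":0},{"dx":0,"dy":0,"dz":0,"twist":0}]' 0 30
python3 -c "from h import *; pose()"
```

```text
time_s: 27.4
tool_pos: [0.6269, -0.2249, -0.0009]
orientation: [2.158, -2.19, 0.059]
force: [1.2, -0.3, -0.1]
grip_width: 0.663
time_s: 27.73
tool_pos: [0.6281, -0.2255, 0.0011]
orientation: [2.158, -2.191, 0.063]
force: [-0.4, 0.4, -0.6]
grip_width: 0.588
27.7333 [ 0.6281 -0.2255  0.0011] jaw -90.83 q6 1.15 w 0.588 F [-0.4  0.4 -0.6]
```

```bash
python3 -m crank '[{"dx":0,"dy":0,"dz":1.5,"twist":0},{"dx":0,"dy":0,"dz":3,"twist":0},{"dx":0,"dy":0,"dz":3,"twist":0},{"dx":-1.5,"dy":-1.5,"dz":1.5,"twist":0},{"dx":-2.8,"dy":-2.8,"dz":0,"twist":0}]'
python3 -m crank '[{"dx":-2.8,"dy":-2.8,"dz":0,"twist":0},{"dx":-2.8,"dy":-2.8,"dz":0,"twist":0},{"dx":-2,"dy":-2,"dz":0,"twist":0},{"dx":-1,"dy":-1,"dz":0,"twist":0},{"dx":0,"dy":0,"dz":0,"twist":0}]'
python3 -c "from h import *; pose()"
```

```text
time_s: 28.15
tool_pos: [0.5862, -0.2637, 0.0965]
orientation: [2.166, -2.184, 0.06]
force: [-0.4, -2.6, -0.1]
grip_width: 0.587
time_s: 28.57
tool_pos: [0.4957, -0.3585, 0.1075]
orientation: [2.164, -2.184, 0.08]
force: [0.8, -0.6, -0.9]
grip_width: 0.587
28.5667 [ 0.4957 -0.3585  0.1075] jaw -90.5 q6 0.83 w 0.587 F [ 0.8 -0.6 -0.9]
```

```bash
python3 -m crank '[{"dx":-1,"dy":-0.7,"dz":-1,"twist":0},{"dx":0,"dy":0,"dz":-3,"twist":0},{"dx":0,"dy":0,"dz":-2.5,"twist":0},{"dx":0,"dy":0,"dz":-0.5,"twist":0},{"dx":0,"dy":0,"dz":0,"twist":0}]'
python3 -c "from h import *; pose()"
```

```text
time_s: 28.98
tool_pos: [0.4887, -0.3683, 0.0438]
orientation: [2.161, -2.187, 0.098]
force: [0.5, -0.4, -0.3]
grip_width: 0.585
28.9833 [ 0.4887 -0.3683  0.0438] jaw -90.7 q6 0.82 w 0.585 F [ 0.5 -0.4 -0.3]
```

```bash
python3 -m crank '[{"dx":-0.4,"dy":0.1,"dz":-1.5,"twist":0},{"dx":-0.1,"dy":0,"dz":-1,"twist":0},{"dx":0,"dy":0,"dz":-0.5,"twist":0},{"dx":0,"dy":0,"dz":0,"twist":0}]'
python3 -m crank '[{"dx":0,"dy":0,"dz":-0.4,"twist":0},{"dx":0,"dy":0,"dz":0,"twist":0}]'
python3 -c "from h import *; o=pose(); print(R.from_rotvec(o['orientation']).as_matrix()[:,2].round(3))"
```

```text
time_s: 29.32
tool_pos: [0.4875, -0.3674, 0.0177]
orientation: [2.164, -2.185, 0.106]
force: [-0.6, 0.1, 0.1]
grip_width: 0.587
time_s: 29.48
tool_pos: [0.4889, -0.3679, 0.0152]
orientation: [2.164, -2.184, 0.11]
force: [0.0, -0.2, -0.3]
grip_width: 0.586
29.4833 [ 0.4889 -0.3679  0.0152] jaw -90.53 q6 0.82 w 0.586 F [ 0.  -0.2 -0.3]
[ 0.004 -0.096 -0.995]
```

```bash
python3 -m crank '[{"dx":-0.4,"dy":0.1,"dz":-0.6,"twist":0},{"dx":-0.1,"dy":0,"dz":-0.3,"twist":0},{"dx":-0.1,"dy":0,"dz":0,"twist":0}]'
python3 -c "from h import *; pose()"
python3 -m crank '[{"dx":0,"dy":0,"dz":-0.2,"twist":0},{"dx":0,"dy":0,"dz":0,"twist":0}]'
python3 -c "from h import *; pose()"
```

```text
time_s: 29.73
tool_pos: [0.4839, -0.3678, 0.0073]
orientation: [2.165, -2.183, 0.115]
force: [0.5, -0.3, -1.2]
grip_width: 0.586
29.7333 [ 0.4839 -0.3678  0.0073] jaw -90.5 q6 0.82 w 0.586 F [ 0.5 -0.3 -1.2]
time_s: 29.9
tool_pos: [0.4835, -0.3678, 0.0051]
orientation: [2.164, -2.184, 0.114]
force: [0.1, -0.8, -0.3]
grip_width: 0.584
29.9 [ 0.4835 -0.3678  0.0051] jaw -90.53 q6 0.82 w 0.584 F [ 0.1 -0.8 -0.3]
```

```bash
python3 -m crank '[{"dx":0,"dy":0,"dz":0,"twist":0},{"dx":0,"dy":0,"dz":0,"twist":0},{"dx":0,"dy":0,"dz":0,"twist":0},{"dx":0,"dy":0,"dz":0,"twist":0}]' 0.85
python3 -m crank '[{"dx":0,"dy":0,"dz":1.5,"twist":0},{"dx":0,"dy":0,"dz":3.5,"twist":0},{"dx":0,"dy":0,"dz":4,"twist":0},{"dx":0,"dy":0.5,"dz":4,"twist":3},{"dx":0.4,"dy":1.6,"dz":4,"twist":7.1}]'
python3 -m crank '[{"dx":0.4,"dy":1.6,"dz":3,"twist":7.1},{"dx":0.4,"dy":1.6,"dz":0,"twist":7.1},{"dx":0.4,"dy":1.6,"dz":0,"twist":7.1},{"dx":0.4,"dy":1.6,"dz":0,"twist":7.1},{"dx":0.4,"dy":1.6,"dz":0,"twist":7.1}]' 1
python3 -m crank '[{"dx":0.4,"dy":1.6,"dz":0,"twist":7.1},{"dx":0.4,"dy":1.6,"dz":0,"twist":7.1},{"dx":0.4,"dy":1.6,"dz":0,"twist":7.1},{"dx":0.4,"dy":1.6,"dz":0,"twist":7.1},{"dx":0.4,"dy":1.6,"dz":0,"twist":7.1}]' 1
python3 -m crank '[{"dx":0.4,"dy":1.6,"dz":0,"twist":7.1},{"dx":0.4,"dy":1.6,"dz":0,"twist":7.1},{"dx":0.4,"dy":1.6,"dz":0,"twist":7.1},{"dx":0.4,"dy":1.6,"dz":0,"twist":7.1},{"dx":0.4,"dy":1.6,"dz":0,"twist":7.1}]' 1
python3 -c "from h import *; o=pose(); print(R.from_rotvec(o['orientation']).as_matrix()[:,2].round(3))"
```

```text
time_s: 30.23
tool_pos: [0.4838, -0.3684, 0.0057]
orientation: [2.164, -2.184, 0.116]
force: [0.5, -0.4, 0.1]
grip_width: 0.848
time_s: 30.65
tool_pos: [0.4806, -0.3432, 0.1683]
orientation: [2.352, -1.989, 0.093]
force: [1.2, -0.9, 0.7]
grip_width: 0.85
time_s: 31.07
tool_pos: [0.5066, -0.2654, 0.2161]
orientation: [2.868, -1.17, 0.156]
force: [-0.2, 0.3, -0.4]
grip_width: 0.997
time_s: 31.48
tool_pos: [0.5278, -0.1814, 0.2187]
orientation: [3.119, -0.234, 0.176]
force: [0.5, -0.0, 0.3]
grip_width: 1.0
time_s: 31.9
tool_pos: [0.5484, -0.0972, 0.2201]
orientation: [-3.024, -0.733, -0.175]
force: [0.2, -0.1, -0.1]
grip_width: 1.001
31.9 [ 0.5484 -0.0972  0.2201] jaw 27.25 q6 -0.94 w 1.001 F [ 0.2 -0.1 -0.1]
[ 0.103  0.051 -0.993]
```

```bash
python3 -m crank '[{"dx":0.5,"dy":2.2,"dz":0,"twist":7.1},{"dx":0.5,"dy":2.2,"dz":0,"twist":7.1},{"dx":0.5,"dy":2.2,"dz":0,"twist":7.1},{"dx":0.5,"dy":2.2,"dz":0,"twist":7.1},{"dx":0.5,"dy":2.2,"dz":0,"twist":7.1}]' 1
python3 -m crank '[{"dx":0.4,"dy":2.2,"dz":0,"twist":7.1},{"dx":0.4,"dy":2.2,"dz":0,"twist":7.1},{"dx":0.4,"dy":2.2,"dz":0,"twist":7.1},{"dx":0.4,"dy":2.2,"dz":0,"twist":7.1},{"dx":0.4,"dy":2.2,"dz":0,"twist":7.1}]' 1
python3 -m crank '[{"dx":0.2,"dy":2.2,"dz":0,"twist":7.1},{"dx":0.2,"dy":2.2,"dz":0,"twist":7.1},{"dx":0.2,"dy":2.2,"dz":0,"twist":7.1},{"dx":0.1,"dy":1.5,"dz":0,"twist":7.1},{"dx":0,"dy":0.5,"dz":0,"twist":7.1}]' 1
python3 -m crank '[{"dx":0,"dy":0,"dz":0,"twist":7.1},{"dx":0,"dy":0,"dz":0,"twist":7.1},{"dx":0,"dy":0,"dz":0,"twist":7.1},{"dx":0,"dy":0,"dz":0,"twist":5},{"dx":0,"dy":0,"dz":0,"twist":0}]' 1
python3 -c "from h import *; o=pose(); print(R.from_rotvec(o['orientation']).as_matrix()[:,2].round(3))"
```

```text
time_s: 32.32
tool_pos: [0.5741, 0.0165, 0.2215]
orientation: [-2.626, -1.611, -0.156]
force: [0.2, 1.5, -0.2]
grip_width: 0.999
time_s: 32.73
tool_pos: [0.5949, 0.1318, 0.2226]
orientation: [-1.987, -2.322, -0.123]
force: [0.5, -0.3, -0.5]
grip_width: 1.003
time_s: 33.15
tool_pos: [0.6022, 0.2254, 0.2231]
orientation: [-1.167, -2.804, -0.081]
force: [-0.2, -0.0, 0.3]
grip_width: 0.996
time_s: 33.57
tool_pos: [0.6019, 0.2293, 0.2229]
orientation: [-0.478, -2.99, -0.043]
force: [0.3, 0.5, 0.1]
grip_width: 0.999
33.5667 [0.6019 0.2293 0.2229] jaw 161.88 q6 -2.68 w 0.999 F [0.3 0.5 0.1]
[-0.107  0.046 -0.993]
```

Tilt now points inward, so I idle while the drift takes it out.

```bash
Z='{"dx":0,"dy":0,"dz":0,"twist":0}'; : 
python3 -m crank '[{"dx":0,"dy":0,"dz":0,"twist":0},{"dx":0,"dy":0,"dz":0,"twist":0},{"dx":0,"dy":0,"dz":0,"twist":0},{"dx":0,"dy":0,"dz":0,"twist":0},{"dx":0,"dy":0,"dz":0,"twist":0}]'
python3 -m crank '[{"dx":0,"dy":0,"dz":0,"twist":0},{"dx":0,"dy":0,"dz":0,"twist":0},{"dx":0,"dy":0,"dz":0,"twist":0},{"dx":0,"dy":0,"dz":0,"twist":0},{"dx":0,"dy":0,"dz":0,"twist":0}]'
python3 -c "from h import *; o=pose(); print(R.from_rotvec(o['orientation']).as_matrix()[:,2].round(3))"
python3 -m crank '[{"dx":1,"dy":0.4,"dz":0,"twist":0},{"dx":1,"dy":0.4,"dz":0,"twist":0},{"dx":1,"dy":0.4,"dz":0,"twist":0},{"dx":0,"dy":0,"dz":0,"twist":0},{"dx":0,"dy":0,"dz":0,"twist":0}]'
python3 -c "from h import *; o=pose(); print(R.from_rotvec(o['orientation']).as_matrix()[:,2].round(3))"
```

```text
time_s: 33.98
tool_pos: [0.6018, 0.229, 0.223]
orientation: [-0.493, -2.988, -0.043]
force: [-0.1, -0.6, 0.3]
grip_width: 1.002
time_s: 34.4
tool_pos: [0.6019, 0.2286, 0.2232]
orientation: [-0.496, -2.988, -0.043]
force: [0.2, 0.2, 0.6]
grip_width: 1.0
34.4 [0.6019 0.2286 0.2232] jaw 161.17 q6 -2.67 w 1.0 F [0.2 0.2 0.6]
[-0.106  0.047 -0.993]
time_s: 34.82
tool_pos: [0.6325, 0.2409, 0.2233]
orientation: [-0.497, -2.988, -0.043]
force: [0.8, 0.4, -0.2]
grip_width: 1.001
34.8167 [0.6325 0.2409 0.2233] jaw 161.15 q6 -2.66 w 1.001 F [ 0.8  0.4 -0.2]
[-0.106  0.046 -0.993]
```

```bash
python3 -m crank '[{"dx":0.6,"dy":0.5,"dz":-2,"twist":0},{"dx":0,"dy":0,"dz":-3,"twist":0},{"dx":0,"dy":0,"dz":-3,"twist":0},{"dx":0,"dy":0,"dz":-1.5,"twist":0},{"dx":0,"dy":0,"dz":0,"twist":0}]'
python3 -c "from h import *; o=pose(); print(R.from_rotvec(o['orientation']).as_matrix()[:,2].round(3))
a=vision.read_camera('top');b=vision.read_camera('scene')
p=o['tool_pos'];r=R.from_rotvec(o['orientation']).as_matrix();C=[circ(.640,.248,.08,.029),circ(.640,.248,0,.028),np.array([p,p-.1*r[:,2]])]
C2=[circ(.4836,-.366,.041,.026),rect(.4499,-.366,.016,np.radians(-.81),.14,.19)]
overlay('top',C2,(360,215,490,315),3,'pics/a.png',a)
overlay('scene',C,(290,70,430,290),3,'pics/b.png',b)
A=cv2.imread('pics/a.png');B=cv2.imread('pics/b.png');A=cv2.copyMakeBorder(A,0,B.shape[0]-A.shape[0],0,0,0)
cv2.imwrite('pics/gl.png',cv2.resize(np.hstack([A,B]),None,fx=.9,fy=.9))"
```

```text
time_s: 35.23
tool_pos: [0.638, 0.2456, 0.1283]
orientation: [-0.497, -2.993, -0.045]
force: [-0.2, -1.2, -0.9]
grip_width: 1.003
35.2333 [0.638  0.2456 0.1283] jaw 161.18 q6 -2.66 w 1.003 F [-0.2 -1.2 -0.9]
[-0.101  0.047 -0.994]
```

View pics/gl.png

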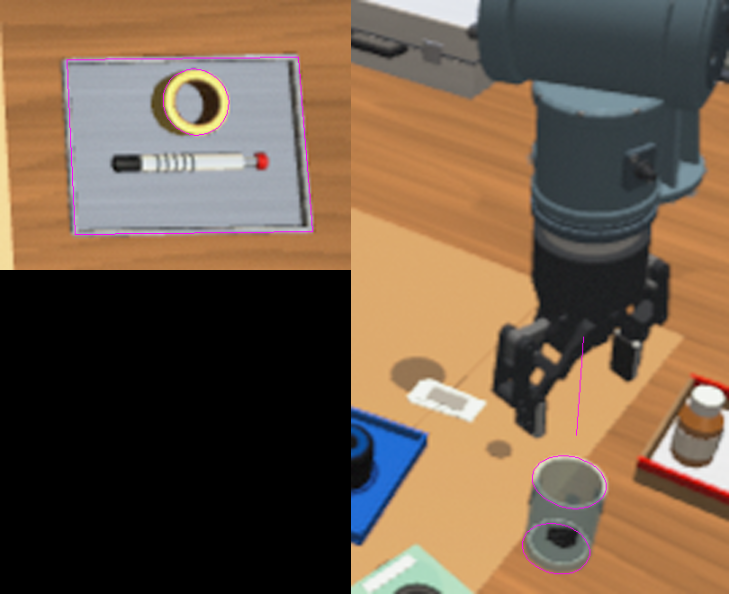

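The tape and wand are both flat in the tool tray. The glass overlay fits, with its foot at (557,545), and the bottle is untouched. Descending around the glass.

```bash
python3 -m crank '[{"dx":0.2,"dy":0.2,"dz":-2,"twist":0},{"dx":0,"dy":0,"dz":-2,"twist":0},{"dx":0,"dy":0,"dz":-2,"twist":0},{"dx":0,"dy":0,"dz":-1,"twist":0},{"dx":0,"dy":0,"dz":0,"twist":0}]'
python3 -c "from h import *; o=pose(); print(R.from_rotvec(o['orientation']).as_matrix()[:,2].round(3))"
python3 -m crank '[{"dx":0,"dy":0,"dz":0,"twist":0},{"dx":0,"dy":0,"dz":0,"twist":0},{"dx":0,"dy":0,"dz":0,"twist":0},{"dx":0,"dy":0,"dz":0,"twist":0},{"dx":0,"dy":0,"dz":0,"twist":0}]'
python3 -c "from h import *; o=pose(); print(R.from_rotvec(o['orientation']).as_matrix()[:,2].round(3))"
```

```text
time_s: 35.75
tool_pos: [0.6484, 0.2491, 0.0723]
orientation: [-0.499, -3.014, -0.057]
force: [-0.6, 0.6, -0.4]
grip_width: 0.999
35.75 [0.6484 0.2491 0.0723] jaw 161.25 q6 -2.67 w 0.999 F [-0.6  0.6 -0.4]
[-0.079  0.051 -0.996]
time_s: 36.17
tool_pos: [0.6523, 0.2498, 0.08]
orientation: [-0.5, -3.023, -0.062]
force: [0.5, -0.9, 0.5]
grip_width: 0.999
36.1667 [0.6523 0.2498 0.08  ] jaw 161.27 q6 -2.67 w 0.999 F [ 0.5 -0.9  0.5]
[-0.069  0.053 -0.996]
```

```bash
python3 -m crank '[{"dx":-0.3,"dy":0,"dz":0,"twist":0},{"dx":-0.3,"dy":0,"dz":0,"twist":0},{"dx":-0.3,"dy":0,"dz":0,"twist":0},{"dx":-0.3,"dy":0,"dz":0,"twist":0},{"dx":-0.1,"dy":0,"dz":0,"twist":0}]'
python3 -m crank '[{"dx":0,"dy":0,"dz":0,"twist":0},{"dx":0,"dy":0,"dz":0,"twist":0},{"dx":0,"dy":0,"dz":0,"twist":0},{"dx":0,"dy":0,"dz":0,"twist":0},{"dx":0,"dy":0,"dz":0,"twist":0}]'
python3 -c "from h import *; o=pose(); print(R.from_rotvec(o['orientation']).as_matrix()[:,2].round(3),o['qpos'].round(3),o['effort'].round(2))"
```

```text
time_s: 36.58
tool_pos: [0.6389, 0.25, 0.0818]
orientation: [-0.5, -3.025, -0.064]
force: [-0.4, 0.1, 0.6]
grip_width: 0.999
time_s: 37.0
tool_pos: [0.6381, 0.2501, 0.0815]
orientation: [-0.5, -3.024, -0.063]
force: [-0.4, -0.1, -0.2]
grip_width: 1.001
37.0 [0.6381 0.2501 0.0815] jaw 161.29 q6 -2.67 w 1.001 F [-0.4 -0.1 -0.2]
[-0.068  0.053 -0.996] [ 0.169  0.577  1.353  0.066  1.27  -2.667] [ 3.000e-02 -6.084e+01 -3.251e+01  2.800e-01  2.900e-01  0.000e+00]
```

```bash
python3 -m crank '[{"dx":0,"dy":0,"dz":-0.5,"twist":0},{"dx":0,"dy":0,"dz":-0.5,"twist":0},{"dx":0,"dy":0,"dz":-0.5,"twist":0},{"dx":0,"dy":0,"dz":0,"twist":0}]'
python3 -c "from h import *; o=pose(); print(R.from_rotvec(o['orientation']).as_matrix()[:,2].round(3))
b=vision.read_camera('scene')
overlay('scene',[circ(.640,.248,.08,.029),circ(.640,.248,0,.028),np.array([o['tool_pos'],o['tool_pos']-.1*R.from_rotvec(o['orientation']).as_matrix()[:,2]])],(290,70,430,290),3,'pics/b2.png',b)
d=cv2.absdiff(cv2.imread('pics/b.png'),cv2.imread('pics/b2.png'))
for r0 in range(350,660,30): print(r0,[int(d[r0:r0+30,c:c+30].mean()) for c in range(120,330,30)])"
```

```text
time_s: 37.33
tool_pos: [0.6384, 0.2499, 0.0648]
orientation: [-0.5, -3.025, -0.063]
force: [-0.9, -0.7, -0.2]
grip_width: 1.003
37.3333 [0.6384 0.2499 0.0648] jaw 161.28 q6 -2.67 w 1.003 F [-0.9 -0.7 -0.2]
[-0.067  0.053 -0.996]
350 [0, 32, 43, 27, 31, 38, 38]
380 [0, 77, 88, 50, 59, 80, 44]
410 [0, 88, 107, 58, 130, 123, 86]
440 [0, 60, 40, 101, 110, 105, 50]
470 [0, 85, 75, 84, 13, 48, 15]
500 [0, 48, 125, 17, 4, 0, 0]
530 [0, 2, 60, 2, 3, 0, 0]
560 [0, 0, 0, 0, 0, 0, 0]
590 [0, 0, 0, 0, 0, 0, 0]
620 [0, 0, 0, 0, 0, 0, 0]
650 [0, 0, 0, 0, 0, 0, 0]
```

The glass is unmoved (its image difference is zero). I try one fast rise and descent to take out more tilt before going lower.

```bash
python3 -m crank '[{"dx":0,"dy":0,"dz":1.3,"twist":0},{"dx":0,"dy":0,"dz":1.5,"twist":0},{"dx":0,"dy":0,"dz":1.5,"twist":0},{"dx":0,"dy":0,"dz":1.3,"twist":0},{"dx":0,"dy":0,"dz":0,"twist":0}]'
python3 -c "from h import *; o=pose(); print(R.from_rotvec(o['orientation']).as_matrix()[:,2].round(3))"
python3 -m crank '[{"dx":0,"dy":0,"dz":-2,"twist":0},{"dx":0,"dy":0,"dz":-2,"twist":0},{"dx":0,"dy":0,"dz":-1.5,"twist":0},{"dx":0,"dy":0,"dz":0,"twist":0},{"dx":0,"dy":0,"dz":0,"twist":0}]'
python3 -c "from h import *; o=pose(); print(R.from_rotvec(o['orientation']).as_matrix()[:,2].round(3))"
```

```text
time_s: 37.8
tool_pos: [0.6384, 0.25, 0.1273]
orientation: [-0.5, -3.025, -0.063]
force: [0.8, -0.4, 0.6]
grip_width: 1.0
37.8 [0.6384 0.25   0.1273] jaw 161.28 q6 -2.66 w 1.0 F [ 0.8 -0.4  0.6]
[-0.067  0.053 -0.996]
time_s: 38.22
tool_pos: [0.6433, 0.251, 0.08]
orientation: [-0.502, -3.038, -0.071]
force: [0.6, -0.7, 0.2]
grip_width: 1.002
38.2167 [0.6433 0.251  0.08  ] jaw 161.32 q6 -2.67 w 1.002 F [ 0.6 -0.7  0.2]
[-0.053  0.055 -0.997]
```

That takes out about 0.014 per cycle without side effects. Repeat.

```bash
python3 -m crank '[{"dx":-0.1,"dy":0,"dz":1.5,"twist":0},{"dx":-0.1,"dy":0,"dz":1.5,"twist":0},{"dx":-0.1,"dy":0,"dz":1.5,"twist":0},{"dx":-0.1,"dy":0,"dz":1.5,"twist":0},{"dx":-0.1,"dy":0,"dz":0,"twist":0}]'
python3 -m crank '[{"dx":0,"dy":0,"dz":-2.5,"twist":0},{"dx":0,"dy":0,"dz":-3,"twist":0},{"dx":0,"dy":0,"dz":0,"twist":0},{"dx":0,"dy":0,"dz":0,"twist":0},{"dx":0,"dy":0,"dz":0,"twist":0}]'
python3 -m crank '[{"dx":-0.1,"dy":0,"dz":1.5,"twist":0},{"dx":-0.1,"dy":0,"dz":1.5,"twist":0},{"dx":-0.1,"dy":0,"dz":1.5,"twist":0},{"dx":-0.1,"dy":0,"dz":1.5,"twist":0},{"dx":-0.1,"dy":0,"dz":0,"twist":0}]'
python3 -m crank '[{"dx":0,"dy":0,"dz":-2.5,"twist":0},{"dx":0,"dy":0,"dz":-3,"twist":0},{"dx":0,"dy":0,"dz":0,"twist":0},{"dx":0,"dy":0,"dz":0,"twist":0},{"dx":0,"dy":0,"dz":0,"twist":0}]'
python3 -c "from h import *; o=pose(); print(R.from_rotvec(o['orientation']).as_matrix()[:,2].round(3))"
```

```text
time_s: 38.63
tool_pos: [0.6396, 0.2514, 0.1518]
orientation: [-0.502, -3.044, -0.074]
force: [1.6, 0.5, 1.1]
grip_width: 0.999
time_s: 39.05
tool_pos: [0.6452, 0.2528, 0.1093]
orientation: [-0.503, -3.061, -0.084]
force: [-0.7, -0.2, -0.5]
grip_width: 1.001
time_s: 39.47
tool_pos: [0.6416, 0.2531, 0.1789]
orientation: [-0.504, -3.066, -0.087]
force: [0.9, -0.3, 0.5]
grip_width: 1.001
time_s: 39.88
tool_pos: [0.6453, 0.254, 0.1314]
orientation: [-0.505, -3.078, -0.094]
force: [-0.6, -0.0, 0.8]
grip_width: 0.999
39.8833 [0.6453 0.254  0.1314] jaw 161.43 q6 -2.66 w 0.999 F [-0.6 -0.   0.8]
[-0.011  0.063 -0.998]
```

```bash
python3 -m crank '[{"dx":-0.5,"dy":-0.5,"dz":-2,"twist":0},{"dx":-0.1,"dy":0,"dz":-2,"twist":0},{"dx":-0.1,"dy":0,"dz":-1,"twist":0},{"dx":-0.1,"dy":0,"dz":-0.5,"twist":0},{"dx":0,"dy":0,"dz":0,"twist":0}]'
python3 -c "from h import *; o=pose(); print(R.from_rotvec(o['orientation']).as_matrix()[:,2].round(3))"
```

```text
time_s: 40.3
tool_pos: [0.6416, 0.2499, 0.0832]
orientation: [-0.505, -3.088, -0.101]
force: [0.0, -0.4, 0.6]
grip_width: 0.995
40.3 [0.6416 0.2499 0.0832] jaw 161.45 q6 -2.68 w 0.995 F [ 0.  -0.4  0.6]
[-0.     0.065 -0.998]
```

```bash
python3 -m crank '[{"dx":-0.15,"dy":-0.1,"dz":-1,"twist":0},{"dx":0,"dy":0,"dz":-1.2,"twist":0},{"dx":0,"dy":0,"dz":-1.2,"twist":0},{"dx":0,"dy":0,"dz":-1,"twist":0},{"dx":0,"dy":0,"dz":-0.5,"twist":0}]'
python3 -m crank '[{"dx":0,"dy":0,"dz":-0.5,"twist":0},{"dx":0,"dy":0,"dz":-0.3,"twist":0},{"dx":0,"dy":0,"dz":0,"twist":0}]'
python3 -c "from h import *; o=pose(); print(R.from_rotvec(o['orientation']).as_matrix()[:,2].round(3))"
```

```text
time_s: 40.72
tool_pos: [0.6433, 0.2496, 0.0351]
orientation: [-0.506, -3.095, -0.105]
force: [-0.1, -0.4, -0.0]
grip_width: 1.0
time_s: 40.97
tool_pos: [0.6417, 0.2493, 0.0232]
orientation: [-0.505, -3.091, -0.103]
force: [-0.1, 0.7, 0.3]
grip_width: 1.003
40.9667 [0.6417 0.2493 0.0232] jaw 161.46 q6 -2.68 w 1.003 F [-0.1  0.7  0.3]
[ 0.003  0.066 -0.998]
```

```bash
python3 -m crank '[{"dx":-0.1,"dy":0,"dz":-0.4,"twist":0},{"dx":0,"dy":0,"dz":-0.3,"twist":0},{"dx":0,"dy":0,"dz":0,"twist":0}]' 0.74 25
python3 -c "from h import *; pose()"
python3 -m crank '[{"dx":0,"dy":0,"dz":0,"twist":0},{"dx":0,"dy":0,"dz":0,"twist":0},{"dx":0,"dy":0,"dz":0,"twist":0}]' 0.4 25
python3 -m crank '[{"dx":0,"dy":0,"dz":0,"twist":0},{"dx":0,"dy":0,"dz":0,"twist":0}]' 0.4 35
python3 -c "from h import *; o=pose(); print(R.from_rotvec(o['orientation']).as_matrix()[:,2].round(3))"
```

```text
time_s: 41.22
tool_pos: [0.641, 0.2494, 0.016]
orientation: [-0.505, -3.092, -0.103]
force: [0.5, 0.4, 0.7]
grip_width: 0.742
41.2167 [0.641  0.2494 0.016 ] jaw 161.47 q6 -2.69 w 0.742 F [0.5 0.4 0.7]
time_s: 41.47
tool_pos: [0.6412, 0.2496, 0.0166]
orientation: [-0.505, -3.093, -0.104]
force: [-0.5, -0.8, -0.7]
grip_width: 0.66
time_s: 41.63
tool_pos: [0.6413, 0.2495, 0.0166]
orientation: [-0.505, -3.093, -0.103]
force: [0.5, 0.1, -1.9]
grip_width: 0.657
41.6333 [0.6413 0.2495 0.0166] jaw 161.48 q6 -2.69 w 0.657 F [ 0.5  0.1 -1.9]
[ 0.005  0.066 -0.998]
```

Gripped at 0.66 (56 mm). Lift gently.

```bash
python3 -m crank '[{"dx":0,"dy":0,"dz":0.5,"twist":0},{"dx":0,"dy":0,"dz":1,"twist":0},{"dx":0,"dy":0,"dz":1.5,"twist":0},{"dx":0,"dy":0,"dz":2,"twist":0},{"dx":0,"dy":0,"dz":2,"twist":0}]' 0.3 40
python3 -m crank '[{"dx":0,"dy":0,"dz":1.7,"twist":0},{"dx":0,"dy":0,"dz":1.2,"twist":0},{"dx":0,"dy":0,"dz":0.6,"twist":0},{"dx":0,"dy":0,"dz":0,"twist":0}]'
python3 -c "from h import *; o=pose(); print(R.from_rotvec(o['orientation']).as_matrix()[:,2].round(3))"
```

```text
time_s: 42.05
tool_pos: [0.637, 0.2486, 0.0862]
orientation: [-0.505, -3.084, -0.098]
force: [0.8, 0.0, -1.3]
grip_width: 0.661
time_s: 42.38
tool_pos: [0.6413, 0.2494, 0.1348]
orientation: [-0.506, -3.096, -0.105]
force: [0.6, -0.2, -1.3]
grip_width: 0.66
42.3833 [0.6413 0.2494 0.1348] jaw 161.47 q6 -2.67 w 0.66 F [ 0.6 -0.2 -1.3]
[ 0.008  0.066 -0.998]
```

```bash
python3 -m crank '[{"dx":-1,"dy":0.7,"dz":0,"twist":0},{"dx":-1.8,"dy":1.2,"dz":0,"twist":0},{"dx":-1.8,"dy":1.2,"dz":0,"twist":0},{"dx":-1.8,"dy":1.2,"dz":0,"twist":0},{"dx":-1.8,"dy":1.2,"dz":0,"twist":0}]'
python3 -m crank '[{"dx":-1.8,"dy":1.2,"dz":0,"twist":0},{"dx":-1.8,"dy":1.2,"dz":0,"twist":0},{"dx":-1.8,"dy":1.2,"dz":0,"twist":0},{"dx":-1.8,"dy":1.2,"dz":0,"twist":0},{"dx":-1.5,"dy":1,"dz":0,"twist":0}]'
python3 -m crank '[{"dx":-0.8,"dy":0.5,"dz":0,"twist":0},{"dx":0,"dy":0,"dz":0,"twist":0},{"dx":0,"dy":0,"dz":0,"twist":0}]'
python3 -c "from h import *; o=pose(); print(R.from_rotvec(o['orientation']).as_matrix()[:,2].round(3))"
```

```text
time_s: 42.8
tool_pos: [0.5559, 0.3036, 0.1319]
orientation: [-0.515, -3.093, -0.103]
force: [-0.3, 1.1, -1.3]
grip_width: 0.658
time_s: 43.22
tool_pos: [0.4548, 0.3642, 0.1245]
orientation: [-0.512, -3.081, -0.093]
force: [0.3, 0.4, -1.6]
grip_width: 0.657
time_s: 43.47
tool_pos: [0.4391, 0.371, 0.1214]
orientation: [-0.503, -3.076, -0.088]
force: [0.1, 0.2, -1.1]
grip_width: 0.661
43.4667 [0.4391 0.371  0.1214] jaw 161.47 q6 -2.38 w 0.661 F [ 0.1  0.2 -1.1]
[-0.014  0.059 -0.998]
```

```bash
python3 -m crank '[{"dx":0.7,"dy":0,"dz":0,"twist":0},{"dx":0.6,"dy":0.1,"dz":-1,"twist":0},{"dx":0,"dy":0,"dz":-1.5,"twist":0},{"dx":0,"dy":0,"dz":-1.5,"twist":0},{"dx":0,"dy":0,"dz":-1,"twist":0}]'
python3 -m crank '[{"dx":0,"dy":0,"dz":-0.7,"twist":0},{"dx":0,"dy":0,"dz":-0.5,"twist":0},{"dx":0,"dy":0,"dz":0,"twist":0}]'
python3 -c "from h import *; o=pose(); print(R.from_rotvec(o['orientation']).as_matrix()[:,2].round(3))
b=vision.read_camera('scene');p=o['tool_pos']
C=[rect(.4536,.3497,.028,np.radians(1.83),.14,.19),circ(.453,.372,.084,.029),circ(.453,.372,.004,.028)]
overlay('scene',C,(340,100,520,280),3.3,'pics/gp.png',b)"
```

```text
time_s: 43.88
tool_pos: [0.461, 0.3708, 0.0708]
orientation: [-0.511, -3.083, -0.094]
force: [0.6, -0.1, -1.7]
grip_width: 0.661
time_s: 44.13
tool_pos: [0.4619, 0.3682, 0.0536]
orientation: [-0.516, -3.078, -0.089]
force: [0.1, -0.4, -1.5]
grip_width: 0.656
44.1333 [0.4619 0.3682 0.0536] jaw 161.02 q6 -2.4 w 0.656 F [ 0.1 -0.4 -1.5]
[-0.009  0.059 -0.998]
```

View pics/gp.png

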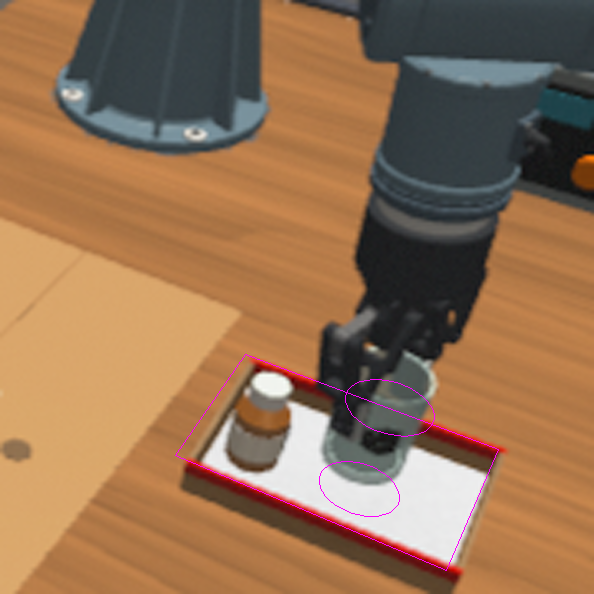

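The glass is upright over the tray at (365,445), well clear of the bottle at (260,430). Lowering slowly.

```bash
python3 -m crank '[{"dx":-0.5,"dy":0.4,"dz":-0.3,"twist":0},{"dx":-0.3,"dy":0.2,"dz":-0.6,"twist":0},{"dx":0,"dy":0,"dz":-0.6,"twist":0},{"dx":0,"dy":0,"dz":-0.4,"twist":0},{"dx":0,"dy":0,"dz":0,"twist":0}]'
python3 -c "from h import *; pose()"
```

```text
time_s: 44.6
tool_pos: [0.4546, 0.3762, 0.0358]
orientation: [-0.515, -3.082, -0.093]
force: [-0.3, 0.5, -0.8]
grip_width: 0.66
44.6 [0.4546 0.3762 0.0358] jaw 161.06 q6 -2.39 w 0.66 F [-0.3  0.5 -0.8]
```

```bash
python3 -m crank '[{"dx":-0.1,"dy":-0.1,"dz":-0.5,"twist":0},{"dx":0,"dy":0,"dz":-0.4,"twist":0},{"dx":0,"dy":0,"dz":-0.2,"twist":0},{"dx":0,"dy":0,"dz":0,"twist":0}]'
python3 -m crank '[{"dx":0,"dy":0,"dz":-0.2,"twist":0},{"dx":0,"dy":0,"dz":0,"twist":0}]'
python3 -c "from h import *; pose()"
```

```text
time_s: 44.93
tool_pos: [0.4535, 0.3753, 0.0238]
orientation: [-0.514, -3.083, -0.094]
force: [0.0, -0.7, -1.3]
grip_width: 0.659
time_s: 45.1
tool_pos: [0.4536, 0.3752, 0.0216]
orientation: [-0.515, -3.083, -0.094]
force: [0.1, -0.2, -1.1]
grip_width: 0.656
45.1 [0.4536 0.3752 0.0216] jaw 161.09 q6 -2.39 w 0.656 F [ 0.1 -0.2 -1.1]
```

```bash
python3 -m crank '[{"dx":0,"dy":0,"dz":-0.15,"twist":0},{"dx":0,"dy":0,"dz":0,"twist":0}]'
python3 -m crank '[{"dx":0,"dy":0,"dz":-0.15,"twist":0},{"dx":0,"dy":0,"dz":0,"twist":0}]'
python3 -c "from h import *; pose()"
```

```text
time_s: 45.27
tool_pos: [0.4543, 0.3756, 0.0207]
orientation: [-0.515, -3.084, -0.095]
force: [0.2, -0.2, -1.4]
grip_width: 0.66
time_s: 45.43
tool_pos: [0.455, 0.3763, 0.0209]
orientation: [-0.515, -3.085, -0.097]
force: [-0.1, -0.4, -1.4]
grip_width: 0.66
45.4333 [0.455  0.3763 0.0209] jaw 161.08 q6 -2.39 w 0.66 F [-0.1 -0.4 -1.4]
```

```bash
python3 -m crank '[{"dx":0,"dy":0,"dz":-0.25,"twist":0},{"dx":0,"dy":0,"dz":0,"twist":0}]'
python3 -m crank '[{"dx":0,"dy":0,"dz":-0.25,"twist":0},{"dx":0,"dy":0,"dz":0,"twist":0}]'
python3 -c "from h import *; pose()"
```

```text
time_s: 45.6
tool_pos: [0.4561, 0.3775, 0.0208]
orientation: [-0.515, -3.086, -0.101]
force: [-0.1, -0.4, -2.0]
grip_width: 0.658
time_s: 45.77
tool_pos: [0.4572, 0.3787, 0.0205]
orientation: [-0.515, -3.088, -0.105]
force: [-1.0, 0.4, -0.4]
grip_width: 0.658
45.7667 [0.4572 0.3787 0.0205] jaw 161.1 q6 -2.39 w 0.658 F [-1.   0.4 -0.4]
```

Height stalls at the predicted 0.0206, so the glass is on the tray floor. Release gradually.

```bash
python3 -m crank '[{"dx":0,"dy":0,"dz":0,"twist":0},{"dx":0,"dy":0,"dz":0,"twist":0},{"dx":0,"dy":0,"dz":0,"twist":0}]' 0.74 20
python3 -m crank '[{"dx":0,"dy":0,"dz":0,"twist":0},{"dx":0,"dy":0,"dz":0,"twist":0},{"dx":0,"dy":0,"dz":0,"twist":0}]' 0.95
python3 -c "from h import *; o=pose(); print(R.from_rotvec(o['orientation']).as_matrix()[:,2].round(3))"
python3 -m crank '[{"dx":0,"dy":0,"dz":1,"twist":0},{"dx":0,"dy":0,"dz":1.5,"twist":0},{"dx":0,"dy":0,"dz":2,"twist":0},{"dx":0,"dy":0,"dz":2.5,"twist":0},{"dx":0,"dy":0,"dz":3,"twist":0}]' 
python3 -m crank '[{"dx":0,"dy":0,"dz":3,"twist":0},{"dx":0,"dy":0,"dz":3,"twist":0},{"dx":0,"dy":-1,"dz":2,"twist":0},{"dx":0,"dy":-3,"dz":0,"twist":0},{"dx":0,"dy":-3,"dz":0,"twist":0}]'
python3 -m crank '[{"dx":0,"dy":-3.5,"dz":0,"twist":0},{"dx":0,"dy":-3.5,"dz":0,"twist":0},{"dx":0,"dy":-3.5,"dz":0,"twist":0},{"dx":0,"dy":-3.5,"dz":0,"twist":0},{"dx":0,"dy":-3.5,"dz":0,"twist":0}]'
python3 -m crank '[{"dx":0,"dy":-3.5,"dz":0,"twist":0},{"dx":0,"dy":-3.5,"dz":0,"twist":0},{"dx":0,"dy":-2.5,"dz":0,"twist":0},{"dx":0,"dy":-1,"dz":0,"twist":0},{"dx":0,"dy":0,"dz":0,"twist":0}]'
python3 -c "from h import *; pose()
a=vision.read_camera('top');b=vision.read_camera('scene')
C=[rect(.4536,.3497,.028,np.radians(1.83),.14,.19),circ(.456,.378,.084,.029),circ(.456,.378,.004,.028)]
overlay('top',C,(45,110,245,330),2,'pics/a.png',a)
overlay('scene',[],(180,130,380,350),2,'pics/c.png',b)
overlay('scene',[],(310,110,510,330),2,'pics/b.png',b)
A=[cv2.imread(f'pics/{k}.png') for k in 'ab']
cv2.imwrite('pics/end.png',np.hstack(A))"
```

```text
time_s: 46.02
tool_pos: [0.4576, 0.3787, 0.0202]
orientation: [-0.515, -3.089, -0.106]
force: [0.1, 0.1, 0.3]
grip_width: 0.74
time_s: 46.27
tool_pos: [0.4572, 0.3783, 0.0192]
orientation: [-0.515, -3.088, -0.105]
force: [-0.7, -1.0, 0.1]
grip_width: 0.953
46.2667 [0.4572 0.3783 0.0192] jaw 161.09 q6 -2.4 w 0.953 F [-0.7 -1.   0.1]
[ 0.002  0.067 -0.998]
time_s: 46.68
tool_pos: [0.451, 0.3747, 0.1162]
orientation: [-0.515, -3.075, -0.089]
force: [0.1, 0.5, -0.7]
grip_width: 0.95
time_s: 47.1
tool_pos: [0.4534, 0.3087, 0.2125]
orientation: [-0.507, -3.089, -0.105]
force: [-0.1, -0.1, -0.7]
grip_width: 0.95
time_s: 47.52
tool_pos: [0.453, 0.1288, 0.2193]
orientation: [0.498, 3.099, 0.111]
force: [-0.3, -0.7, -0.1]
grip_width: 0.95
time_s: 47.93
tool_pos: [0.4521, 0.0127, 0.224]
orientation: [0.508, 3.09, 0.106]
force: [-0.9, -1.0, -0.0]
grip_width: 0.951
47.9333 [0.4521 0.0127 0.224 ] jaw 161.32 q6 -3.12 w 0.951 F [-0.9 -1.  -0. ]
```

View pics/end.png

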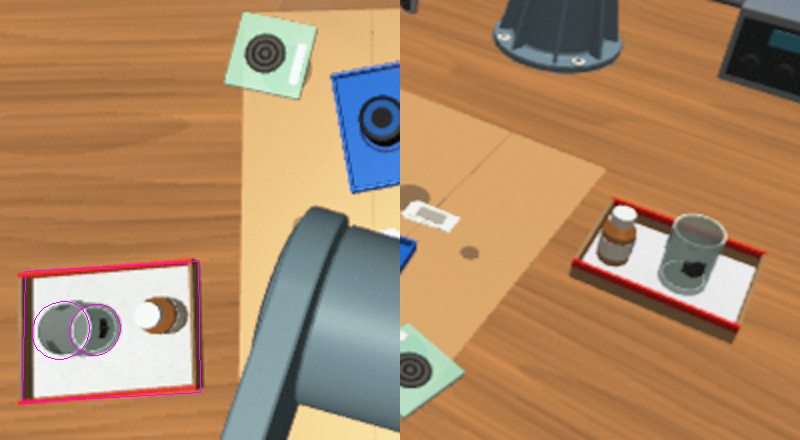

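The glass stands upright beside the bottle, and the plate and bottle look unmoved. q6 is at its range edge, so I back off a little, then check numerically and hand in.

```bash
python3 -c "from plant import env; print(env.observe()['qpos'])"
python3 -m crank '[{"dx":0,"dy":0.5,"dz":0,"twist":-3},{"dx":0,"dy":0.5,"dz":0,"twist":-3},{"dx":0,"dy":0,"dz":0,"twist":-2},{"dx":0,"dy":0,"dz":0,"twist":0},{"dx":0,"dy":0,"dz":0,"twist":0}]'
python3 - <<'E'
from h import *
print(env.observe()['qpos'].round(3))
b=vision.read_camera('scene'); o=cv2.resize(b[:,:,::-1],(800,600)); s=cv2.imread('pics/scene0.png')
d=cv2.absdiff(o,s)
for n,(x,y,w,h) in {'plate':(405,385,90,70),'bottle':(582,300,34,45),'tooltray':(275,190,100,50)}.items(): print(n,d[y:y+h,x:x+w].mean().round(2),d[y:y+h,x:x+w].max())
E
```

```text
[-0.2848968  -0.13156095  1.90084067  0.07037698  1.37350363 -3.11737974]
time_s: 48.45
tool_pos: [0.4516, 0.0309, 0.2248]
orientation: [0.712, 3.045, 0.109]
force: [-0.0, -0.7, -0.1]
grip_width: 0.947
[-0.25  -0.142  1.908  0.072  1.365 -2.946]
plate 1.67 6
bottle 1.35 6
tooltray 13.04 164
```

```bash
python3 -c "from plant import finish_job; print(finish_job())"
```

```text
the job is handed in; nothing more can be done
None
```

All five things are back in their trays and I handed the job in at about 48.5 s; no verdict came back. I worked in the order asked:

- **Jars:** both powder jars stand lids up on their marks in the blue powder tray.
- **Wand and tape:** both lie flat in the steel tool tray.
- **Glass:** it stands upright in the cardboard exhibit tray beside the amber bottle, and was never dropped or tipped.

**Last checks:** the pictures showed every item in place. The plate and bottle areas of the scene image matched the first picture to within noise (largest difference 6 of 255). The gripper was open and clear of everything.

**What went wrong along the way:**
- The first grasp of the white jar slipped off and slid the jar about 26 mm on the bench. It stayed upright, and the second grasp held.
- The wand took three tries. The reported tool height read about 12 mm lower than the fingertips really were.
- The tool tilted by up to about 6.5°. I took most of it out before gripping the glass.
- On the last retreat the wrist joint stopped at -3.117 rad, just inside its 3.12 limit, and I backed it off before handing in.

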